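# Charge the deburring hopper and lock its lid

### The job

Charge the deburring hopper: slide its lid fully open, gather every loose blank from the bench into the blue scoop tray with those already there, then carry the tray over and tip them all into the hopper. Once all are in, slide the lid fully shut, and only then drive the yellow-headed locking pin fully home with the held mallet. Leave the tray flat on its black mat and the mallet standing on its red mat as it was, and do not disturb the screwdriver, try square and drill.

Things in the scene. Friction and masses are not known exactly. Their poses are not given: they have to be found in the camera images.
- hopper: green feed hopper, fixed; origin under its centre. Box 200 (x) x 190 (y) x 130 mm high on a 250 x 235 x 30 mm foot, open at the top, walls 8 mm, floor 30 mm up; sloping plates inside. A grey motor at its +x side (to x = 218, 96 mm high); lid rails along y at x = +-106, out to y = -257, 131 mm high; a grey pin bracket 50 x 42 x 144 mm high at x = -80, y = 119 mm
- hopper_mouth (a point): centre of the hopper's mouth, level with its rim, 130 mm above the hopper's origin; axes as the hopper
- lid (a joint): aluminium slide lid of the hopper, 198 x 190 x 4 mm, lying on the rim; 0 = shut, grows as it slides along the hopper's -y, 0.160 m = fully open (mouth clear). Slides with about 2 N of friction and stays where it is left
- lid_handle (a point): point to pinch on the lid's black upright handle, a block 50 mm long (x) x 16 mm thick (y), standing 50 mm above the lid; the point is 20 mm below the handle's top and 30 mm above the lid; moves with the lid; axes as the hopper
- pin (a joint): sprung locking pin of the hopper; 0 = up, grows as it is driven down, 0.020 m = fully home, its head flush on the bracket. Tight: it needs about 8 N, and stays where it is driven
- pin_top (a point): centre of the top of the pin's yellow head, 32 mm diameter and 8 mm thick; 172 mm above the bench when up, 152 mm when home; moves with the pin; axes as the hopper
- tray: blue scoop tray, 160 (x) x 110 (y) mm, floor 4 mm, walls 4 mm thick and 40 mm high on three sides, open without a lip at its front (+x); origin under its centre, z up. At its back stands a black upright handle, 46 mm long (x) x 16 mm thick (y), from 39 to 104 mm above the underside, centred at x = -75 mm. Weighs 0.25 kg empty, a blank about 0.06 kg
- tray_grip (a point): middle of the tray's handle, at x = -75 mm, 80 mm above the tray's underside; axes as the tray; the handle is pinched across the tray's y
- tray_lip (a point): middle of the tray's open front edge, on its floor (x = 80 mm, 4 mm above the underside); axes as the tray
- tray_mat: black rubber mat of the tray, 210 (x) x 130 (y) x 3 mm, fixed; origin under its centre. The tray starts on it
- mallet: mallet standing on its striking face: head 55 x 55 x 80 mm high, black with orange ends, origin at the centre of its lower face; wooden handle 18 mm thick (y) x 26 mm high, level along +x from x = 25 to 155 mm, its axis 42 mm above the face; 0.4 kg
- mallet_grip (a point): point on the axis of the mallet's handle, 75 mm from the middle of the head (x = 75, z = 42 mm); axes as the mallet; pinched across the mallet's y
- mallet_mat: red mat of the mallet, 90 x 90 x 3 mm, fixed; origin under its centre. The mallet's head starts on it
- screwdriver: screwdriver lying on the bench, not part of the job
- try_square: wood and steel try square lying on the bench, not part of the job
- drill: green cordless drill standing on its battery, not part of the job
- block1: rectangular aluminium blank, 40 x 26 x 20 mm (x, y, z), two dark holes; origin at the centre of its underside (as built; z is its own up axis); starts loose on the bench; absent in some runs
- block2: rectangular aluminium blank, 40 x 26 x 20 mm (x, y, z), two dark holes; origin at the centre of its underside (as built; z is its own up axis); starts loose on the bench; absent in some runs
- block3: rectangular aluminium blank, 40 x 26 x 20 mm (x, y, z), two dark holes; origin at the centre of its underside (as built; z is its own up axis); starts loose on the bench; absent in some runs
- disc1: round brass blank, 34 mm diameter, 20 mm high, dark hole in the middle, standing flat at the start; origin at the centre of its underside, z along its axis; starts loose on the bench; absent in some runs
- disc2: round brass blank, 34 mm diameter, 20 mm high, dark hole in the middle, standing flat at the start; origin at the centre of its underside, z along its axis; starts loose on the bench; absent in some runs
- block4: rectangular aluminium blank, 40 x 26 x 20 mm (x, y, z), two dark holes; origin at the centre of its underside (as built; z is its own up axis); starts in the tray
- disc3: round brass blank, 34 mm diameter, 20 mm high, dark hole in the middle, standing flat at the start; origin at the centre of its underside, z along its axis; starts in the tray
Mind the look-alikes: they are no part of the job. What is shaped like the block4 but pink, purple or turquoise is not meant.

How it is judged:
By the outcome, as a careful person would: the job done as asked, in the order asked, and still so for the second after the job is handed in, with the robot touching nothing.
Of block1, block2, block3, disc1, disc2 only 3 to 5 are there at a start; the rules pass over those that are not, and their reading is None.
At some moment in a run one of block1, block2, block3, disc1, disc2 may be knocked a few centimetres aside while the robot is not near it.
It also fails if it takes over 210 s, if anything falls off the work surface, if the arm or the gripper's body presses on something with over 40 N, if the wrist force passes 120 N, or if a joint passes its speed limit or range.

### The arm

A 7-joint arm with a two-finger parallel gripper is mounted at the origin on the work surface. World frame = base frame: x ahead of the robot, y to its left, z up, the work surface at z = 0. Lengths are in m, angles in rad, forces in N, time in s.
With the tool pointing down it reaches from about 0.35 to 0.9 m from the base axis. Payload 8.1 kg.
Tool frame: the origin (TCP) lies midway between the tips of the shut fingers; the grasp point (between the pads) lies 19 mm behind it; z points along the fingers, y is the direction in which the jaws open and shut (so a half turn about z gives the same grasp; the last joint's range is limited). The gripper opens to 92 mm and grips with 3 to 60 N. Pads are 19 mm wide; open, the fingers measure 130 mm over their backs; the gripper's body (75 mm by 190 mm) begins 47 mm behind the grasp point.
Start: joints at [-1.25, 0.434, 0.025, 1.573, -0.012, 1.134, -0.075], TCP at [0.257, 0.57, 0.227] pointing down, gripper open.
Joint ranges: [-2.62, 2.62], [-0.44, 2.09], [-1.27, 1.32], [0.08, 2.57], [-1.32, 4.46], [0.12, 2], [-2.74, 2.74]. Speed limits (rad/s): [2.22, 2.22, 3.01, 3.01, 3.14, 3.14, 3.14].

### API

Orientations are given as a rotation vector (axis times angle).
In Python, from cell import monitor, get_image, get_calibration, workorder, look_for, masks_of gives the robot as it stands.
- The arm moves only by the shell command python3 -m crank 'ROWS' [FORCE]. ROWS is JSON, a list of rows, each a list of 3 entries, a list of its own where there are three numbers: the shift along the tool's x, y, z in cm, then the turn about the tool's z in degrees, then the closure in counts, from 0 (fully open) to 255 (shut). A call has 1 to 5 rows; each row shifts and turns the commanded pose from where the row before left it, along the tool's axes as they then stand; what a row does not reach is not made up. A row lasts 1/10 s, in which the tool goes at most 50 mm and 8.59 degrees, less where a joint would pass 70% of its speed; a pose out of reach is approached as far as the arm can. A call with a gripper value outside its range is refused whole. The fingers move at their own pace and stop on an object; FORCE is the grip in N (left out, the last holds). Time passes only in rows, so rows that do not move let the fingers close. It gives the time, the measured TCP pose, the force and the opening at its end, in the units of the state.
- monitor.observe(): the state, without advancing time (a new reading comes with each control period).
- get_image(name): name is "side" or "top" or "wrist"; returns (picture, depth): 384x512x3 uint8, red, green, blue; 384x512 float32, m along the optical axis (not along the pixel's ray), 0 where there is no reading.
- get_calibration(name): a dict with "fx", "fy", "cx", "cy" (pixels), "D" ([k1, k2, p1, p2, k3] as OpenCV has them; the pictures are not rectified), "R" (3x3) and "t" (3): a world point X has camera coordinates R X + t. Camera axes: x right, y down, z forward; pixel columns grow to the right and rows downward; lengths in m; the calibration is good to about 2 mm. A picture is of the moment at which its call begins: read the wrist's pose just before it. get_calibration takes no time and is no camera call; for the wrist camera it gives the pose at the moment of the call.
- workorder.sign_off(): hands the job in, once; it reports no verdict.
Trained networks look in the newest picture that a camera, given by its name, has taken for a name from the list of things; names that differ only in an ending like _2 or _b are one class to them, and where a whole thing is asked for, a point or a joint stands for the part that bears it (a point fixed in the world has none). Each returns a list of dicts, best first, with "score" (0 to 1); they miss things now and then, are a little off and sometimes report something else, mostly with a low value. They report only what shows in the picture. A call takes as long as a camera call. They do not tell look-alikes from the thing itself.
- look_for(label, camera): "location" ([x, y, z] in m, in world coordinates, good to about 4 mm: the middle of the surface that is visible of it).
- masks_of(label, camera): "region" (384x512 bool, what is visible of it).
The state is a dict: "clock": time; "joints": joint angles; "dq": joint speeds; "joint_efforts": joint torques, N m; "position": TCP position; "ee_rot": TCP orientation; "force": force on the tool from outside, world axes, zero at the start; "ft_torque": the same for the moment, N m; "width": opening from 0.0 (shut) to 1.0 (fully open).
Only numpy, scipy, OpenCV 4.12 (cv2) and the standard library are available. Lean on these libraries where they do the work, as an engineer would, in place of code of your own. Each camera call takes 0.05 s, during which the arm holds its last target.

## Working session

There is one attempt and no reset: what is moved stays moved. The work goes in short steps, Python scripts to look and compute and a shell command to move; the robot and the scene stay as the last step left them, time stands still between calls to the robot, and variables do not carry over. Pictures are saved under pics/ and viewed, and the job is handed in when it is done.

I'll start by looking at the scene and the state.

```bash
ls -la; mkdir -p pics
python3 - <<'E'
from cell import monitor,get_image,get_calibration
import cv2
print(monitor.observe())
for n in ("top","side","wrist"):
    p,d=get_image(n); cv2.imwrite(f"pics/{n}0.png",p[:,:,::-1])
    c=get_calibration(n); print(n,{k:(v if k in('fx','fy','cx','cy','D','t') else v) for k,v in c.items()})
E
```

```text
total 12
drwxr-xr-x  3 agent agent 4096 Dec  7 06:32 .
drwxr-xr-x 23 root  root  4096 Dec  7 06:32 ..
drwxr-xr-x  2 agent agent 4096 Dec  7 06:32 pics
{'clock': 0.0, 'joints': array([-1.24956742,  0.43520461,  0.02492732,  1.57409025, -0.01157131,
        1.13398904, -0.0751054 ]), 'dq': array([-0.0018473 ,  0.00065236,  0.00101568,  0.00132435,  0.00086205,
        0.00074522, -0.00096954]), 'joint_efforts': array([ 4.96599550e-04, -6.67841864e+01,  9.85042490e-01, -3.14464688e+01,
       -6.06457167e-02,  4.31658898e-02,  1.50817968e-04]), 'position': array([0.25686182, 0.56922317, 0.22595851]), 'ee_rot': array([-6.60772228e-01, -3.07113124e+00,  2.41320402e-03]), 'force': array([ 0.21679891, -0.54917156, -0.15898662]), 'ft_torque': array([ 0.0273124 , -0.02941874,  0.02501242]), 'width': 0.9997984097457455}
top {'fx': 420.0856207562044, 'fy': 420.0856207562044, 'cx': 257.3439551098049, 'cy': 194.36954671271596, 'D': array([-0.05138304,  0.        ,  0.        ,  0.        ,  0.        ]), 'R': array([[-0.00451126, -0.99997051, -0.00621524],
       [-0.98084286,  0.00563523, -0.194
[... 177 characters left out ...]
75113960605, 'cy': 189.89947912664593, 'D': array([0.00920396, 0.        , 0.        , 0.        , 0.        ]), 'R': array([[-0.97034604, -0.24129172,  0.0143826 ],
       [-0.15663455,  0.58235174, -0.79770425],
       [ 0.1841037 , -0.77630197, -0.60287733]]), 't': array([0.63865445, 0.14396851, 0.90317698])}
wrist {'fx': 267.3386747814298, 'fy': 267.3386747814298, 'cx': 254.93408172723832, 'cy': 191.14691888217303, 'D': array([-0.0357168,  0.       ,  0.       ,  0.       ,  0.       ]), 'R': array([[ 0.41254202,  0.91093734, -0.00149999],
       [ 0.86621334, -0.39177689,  0.31013759],
       [ 0.28192825, -0.12924409, -0.9506905 ]]), 't': array([-0.62467391, -0.03788247,  0.3930647 ])}
```

View pics/top0.png

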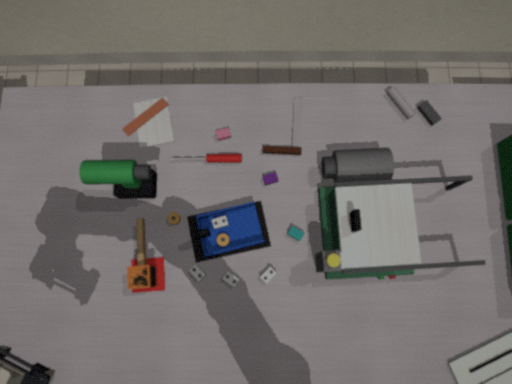

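View pics/side0.png

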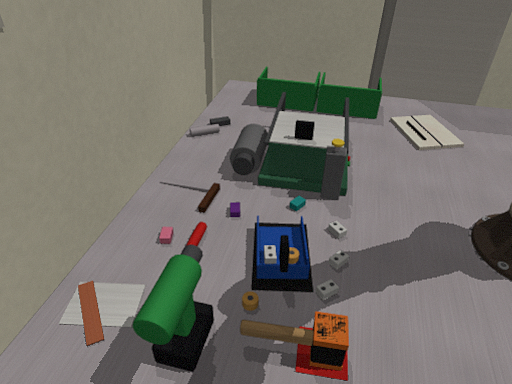

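View pics/wrist0.png

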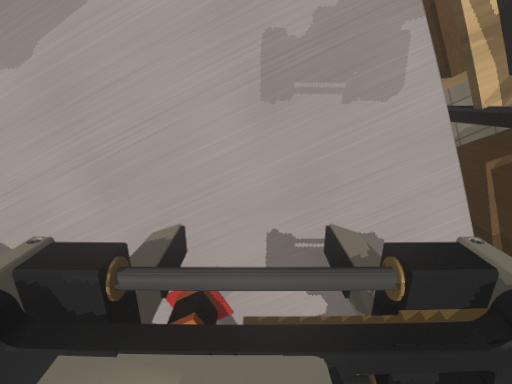

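Top view: loose blanks at blocks (197,272), (231,280) and (268,274), and a disc at (173,218). Block (220,222) and disc (222,240) are already in the tray. Look-alikes are pink (222,133), purple (270,178) and teal (295,232). I'll measure these and take a close crop.

```bash
cat > h.py <<'E'
import numpy as np, cv2
from scipy.spatial.transform import Rotation as Ro
from cell import monitor,get_image,get_calibration,look_for,masks_of
def cloud(n,d,c=None):
    c=c or get_calibration(n); K=np.array([[c['fx'],0,c['cx']],[0,c['fy'],c['cy']],[0,0,1.]])
    v,u=np.mgrid[0:384,0:512]; uv=np.stack([u,v],-1).reshape(-1,1,2).astype(float)
    n_=cv2.undistortPoints(uv,K,np.array(c['D'])).reshape(384,512,2)
    P=np.concatenate([n_*d[...,None],d[...,None]],-1)
    return (P-np.array(c['t']))@np.array(c['R'])   # R^T (P-t)
def proj(n,X,c=None):
    c=c or get_calibration(n); K=np.array([[c['fx'],0,c['cx']],[0,c['fy'],c['cy']],[0,0,1.]])
    r,_=cv2.Rodrigues(np.array(c['R'])); return cv2.projectPoints(np.atleast_2d(np.array(X,float)),r,np.array(c['t']),K,np.array(c['D']))[0].reshape(-1,2)
def st():
    s=monitor.observe(); R=Ro.from_rotvec(s['ee_rot']).as_matrix(); return s,R
def yaw_of(R): # angle of tool y axis in world xy, deg
    return np.degrees(np.arctan2(R[1,1],R[0,1]))
def go(x,y,z,yaw=None):
    "target TCP; yaw=angle of tool y axis in world (mod 180). prints turn first, then shift in turned axes"
    s,R=st(); t=0.
    if yaw is not None:
        w=yaw_of(R); t=(yaw-w+90)%180-90   # world-ccw change
    # tool z is down: world ccw turn t = tool-z turn -t
    R2=R@Ro.from_euler('z',-t,degrees=True).as_matrix()
    d=R2.T@(np.array([x,y,z])-s['position'])*100
    print('turn %.1f then shift cm'%(-t),np.round(d,2),'| pos',np.round(s['position'],4),'yaw %.1f'%yaw_of(R),'w %.3f'%s['width'],'F',np.round(s['force'],1),'t %.2f j7 %.2f'%(s['clock'],s['joints'][6]))
def save(p,name,box=None,k=1):
    if box: p=p[box[1]:box[3],box[0]:box[2]]
    p=cv2.resize(p,None,fx=k,fy=k,interpolation=cv2.INTER_CUBIC); cv2.imwrite('pics/'+name,p[:,:,::-1])
E
python3 - <<'E'
from h import *
for n in ('top','side'):
    p,d=get_image(n)
    if n=='top': save(p,'top1.png',(110,80,310,320),3 if 0 else 2.5)
    else: save(p,'side1.png',(130,80,370,380),2)
    for l in ('hopper','lid','lid_handle','pin','tray','tray_grip','tray_mat','mallet','mallet_grip','mallet_mat','block1','disc1','screwdriver','drill','try_square'):
        r=look_for(l,n); print(n,l,[(np.round(a['location'],3).tolist(),round(a['score'],2)) for a in r[:9]])
E
```

```text
top hopper [([0.575, -0.2, 0.133], 0.71), ([0.526, 0.151, -0.001], 0.46)]
top lid [([0.554, -0.21, 0.132], 0.69)]
top lid_handle [([0.552, -0.213, 0.133], 0.82)]
top pin [([0.473, -0.098, 0.172], 0.7)]
top tray [([0.566, 0.149, 0.006], 0.75), ([0.555, -0.212, 0.136], 0.39), ([0.471, -0.1, 0.172], 0.24)]
top tray_grip [([0.565, 0.15, 0.009], 0.8), ([0.556, -0.214, 0.136], 0.58)]
top tray_mat [([0.525, 0.152, 0.0], 0.59), ([0.584, 0.177, 0.027], 0.59)]
top mallet [([0.456, 0.379, 0.064], 0.88)]
top mallet_grip [([0.458, 0.381, 0.061], 0.9), ([0.676, 0.413, 0.178], 0.4)]
top mallet_mat [([0.449, 0.351, 0.004], 0.89), ([0.564, 0.147, 0.009], 0.52), ([0.456, 0.379, 0.063], 0.38)]
top block1 [([0.45, 0.234, 0.02], 0.74), ([0.438, 0.05, 0.02], 0.72), ([0.584, 0.175, 0.024], 0.56), ([0.428, 0.149, 0.016], 0.54), ([0.555, -0.023, 0.02], 0.53), ([0.7, 0.047, 0.022], 0.5), ([0.458, 0.381, 0.06], 0.31)]
top disc1 [([0.596, 0.305, 0.02], 0.43), ([0.534, 0.169, 0.028], 0.41)]
top screwdriver [([0.449, 0.352, 0.007], 0.68), ([0.764, 0.18, 0.023], 0.6)]
top drill [([0.677, 0.412, 0.177], 0.61), ([0.
[... 504 characters left out ...]
, 0.097], 0.5)]
side tray_mat [([0.557, 0.231, 0.005], 0.64), ([0.584, 0.184, 0.025], 0.18)]
side mallet [([0.452, 0.392, 0.06], 0.62)]
side mallet_grip [([0.456, 0.394, 0.059], 0.97)]
side mallet_mat [([0.46, 0.406, 0.006], 0.72), ([0.432, 0.156, 0.02], 0.3)]
side block1 [([0.441, 0.243, 0.017], 0.9), ([0.706, 0.051, 0.024], 0.67), ([0.833, 0.184, 0.021], 0.61), ([0.555, -0.02, 0.019], 0.6), ([0.441, 0.06, 0.018], 0.5), ([0.433, 0.156, 0.021], 0.49), ([0.582, 0.185, 0.026], 0.47)]
side disc1 [([0.594, 0.32, 0.023], 0.71)]
side screwdriver [([0.764, 0.164, 0.018], 0.55), ([0.595, 0.317, 0.024], 0.21)]
side drill [([0.673, 0.447, 0.165], 0.76)]
side try_square [([0.807, -0.027, 0.006], 0.73)]
```

```bash
ls pics
```

```text
side0.png
side1.png
top0.png
top1.png
wrist0.png
```

View pics/top1.png

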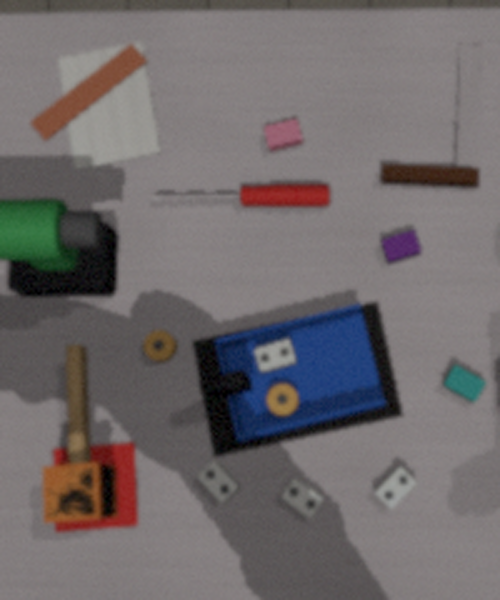

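View pics/side1.png

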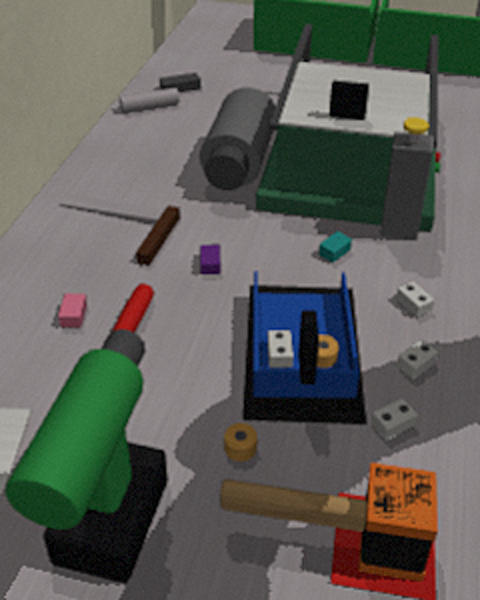

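The crops confirm 3 aluminium blocks and 1 brass disc loose, plus 2 blanks in the tray, whose front faces world −y. Next I'll measure precise poses from depth.

```bash
cat >> h.py <<'E'
def sel(P,p,x0,x1,y0,y1,z0,z1):
    m=(P[...,0]>x0)&(P[...,0]<x1)&(P[...,1]>y0)&(P[...,1]<y1)&(P[...,2]>z0)&(P[...,2]<z1); return P[m],p[m],m
def rect(Q):
    (c,s,a)=cv2.minAreaRect((Q[:,:2]*1000).astype(np.float32))
    if s[0]<s[1]: s=(s[1],s[0]); a+=90
    return 'c',np.round(c,1),'size',np.round(s,1),'long-axis %.1f'%(((a+90)%180)-90),'z med %.1f'%(np.median(Q[:,2])*1000),'n',len(Q)
E
cat > meas.py <<'E'
from h import *
p,d=get_image('top'); P=cloud('top',d)
for n,(x,y) in dict(bA=(.445,.238),bB=(.431,.152),bC=(.439,.055),disc=(.595,.312)).items():
    Q,_,_=sel(P,p,x-.04,x+.04,y-.04,y+.04,.014,.03)
    if len(Q)>5: print(n,*rect(Q))
def r(n,*a):
    Q,_,_=sel(P,p,*a)
    if len(Q)>5: print(n,*rect(Q))
    else: print(n,len(Q))
r('tray walls',.45,.68,.03,.28,.036,.052)
r('tray handle',.45,.68,.1,.3,.09,.115)
r('in tray',.5,.63,.08,.24,.02,.032)
r('mallet head',.35,.55,.33,.45,.07,.1)
r('mallet handle',.48,.62,.33,.45,.045,.075)
r('lid handle',.48,.62,-.35,-.1,.165,.195)
r('lid',.44,.72,-.45,-.1,.125,.14)
r('pin',.44,.5,-.13,-.06,.16,.18)
r('bracket',.42,.52,-.15,-.03,.14,.15)
r('motor',.66,.9,-.4,0,.05,.11)
E
python3 meas.py
```

```text
bA c [450.  239.5] size [39.5 26.1] long-axis 45.2 z med 20.2 n 155
bB c [433.1 149.2] size [40.2 26. ] long-axis 54.2 z med 20.5 n 153
bC c [443.3  50. ] size [37.4 26. ] long-axis -44.9 z med 20.2 n 148
disc c [597.3 306.3] size [32.2 32.1] long-axis -42.6 z med 20.1 n 122
tray walls c [564.7 156. ] size [169.6 110.8] long-axis -76.1 z med 43.1 n 289
tray handle c [547.5 223.8] size [45.5 16.5] long-axis -76.5 z med 106.4 n 134
in tray c [561.6 160.5] size [133.3 107.1] long-axis -76.2 z med 27.2 n 336
mallet head c [440.3 377.6] size [56.5 55. ] long-axis 5.4 z med 83.3 n 511
mallet handle c [537.1 386.1] size [111.3  19.1] long-axis 4.1 z med 57.5 n 332
lid handle c [ 532.6 -137.5] size [126.5  30.7] long-axis -24.7 z med 184.2 n 197
lid c [ 564.9 -280.6] size [348.8 225.1] long-axis -87.1 z med 134.9 n 7452
pin c [475.  -98.4] size [30.3 29.6] long-axis 42.5 z med 170.4 n 151
bracket c [ 481.3 -113.2] size [70.5 60.5] long-axis -87.3 z med 144.0 n 225
motor c [ 732.6 -189.5] size [178.9  90.8] long-axis -86.9 z med 88.3 n 2128
```

Run:
```python
from h import *
p,d=get_image('top'); P=cloud('top',d)
def r(n,*a):
    Q,_,_=sel(P,p,*a); print(n,*rect(Q)) if len(Q)>5 else print(n,len(Q)); return Q
r('lid handle',.50,.62,-.30,-.14,.165,.195)
Q,c,m=sel(P,p,.44,.72,-.45,-.1,.128,.140)
b=c.astype(int).min(1)>150
print('lid bright',*rect(Q[b]))
r('foot',.40,.72,-.36,-.05,.025,.035)
r('pin',.44,.5,-.13,-.06,.166,.18)
save(p,'top2.png',(310,120,500,300),3)
p,d=get_image('side');P=cloud('side',d); r('side lid handle',.50,.62,-.30,-.14,.165,.195); r('side pin',.44,.5,-.13,-.06,.16,.18); r('side tray handle',.45,.68,.1,.3,.09,.115);r('side bC',.40,.48,.01,.09,.014,.03)
go(.5,0,.3,93)
```

```text
lid handle c [ 567.7 -154.9] size [49.5 15.6] long-axis 0.1 z med 184.6 n 172
lid bright c [ 561.4 -214.2] size [194.  186.9] long-axis 2.0 z med 135.4 n 3029
foot c [ 524.4 -149.5] size [356.8 195.9] long-axis 39.7 z med 30.2 n 1068
pin c [475.4 -98.7] size [30.4 29.9] long-axis 52.3 z med 170.4 n 149
side lid handle c [ 564.7 -154.5] size [48.8 19.1] long-axis 1.6 z med 178.4 n 168
side pin c [472.4 -97.7] size [31.8 29.9] long-axis -78.5 z med 170.1 n 93
side tray handle c [543.9 226.2] size [45.6 16.2] long-axis -76.6 z med 106.2 n 182
side bC c [439.7  51.1] size [40.2 28. ] long-axis -45.5 z med 20.1 n 150
turn -27.3 then shift cm [-21.28 -58.16  -7.32] | pos [0.257  0.5697 0.2268] yaw 65.7 w 1.002 F [-0.1  0.5 -0.4] t 1.90 j7 -0.08
```

View pics/top2.png

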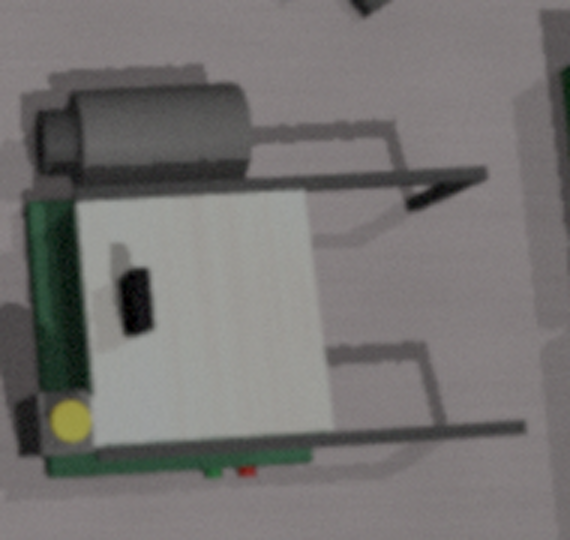

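The lid is shut now: its centre (561,−214) matches the hopper origin, with hopper yaw about +2.9°. The first job is the lid, so I'll raise the tool and turn it to align with the hopper.

```bash
python3 -m crank '[[[0,0,-2],-6.8,0],[[0,0,-2],-6.8,0],[[0,0,-2],-6.8,0],[[0,0,-1],-6.8,0],[[0,0,0],0,0]]' 20; python3 -c "
from h import *
go(.566,-.155,.25,92.9)"
```

```text
clock: 2.4
position: [0.2574, 0.5705, 0.2984]
ee_rot: [-0.083, 3.139, 0.005]
force: [0.5, -0.4, -0.6]
width: 1.001
turn 0.1 then shift cm [-27.14 -74.03   4.66] | pos [0.2574 0.5705 0.2984] yaw 93.0 w 1.001 F [ 0.5 -0.4 -0.6] t 2.40 j7 0.37
```

```bash
python3 -m crank '[[[-1.7,-4.6,0],0,0],[[-1.7,-4.6,0],0,0],[[-1.7,-4.6,0],0,0],[[-1.7,-4.6,0],0,0],[[-1.7,-4.6,0],0,0]]'; python3 -m crank '[[[-1.7,-4.6,0],0,0],[[-1.7,-4.6,0],0,0],[[-1.7,-4.6,0],0,0],[[-1.7,-4.6,0],0,0],[[-1.7,-4.6,0],0,0]]';python3 -m crank '[[[-1.7,-4.6,0],0,0],[[-1.7,-4.6,0],0,0],[[-1.7,-4.6,0],0,0],[[-1.7,-4.6,0],0,0],[[0,0,0],0,0]]'; python3 -c "
from h import *
go(.566,-.155,.25,92.9)"
```

```text
clock: 2.9
position: [0.3539, 0.3421, 0.2959]
ee_rot: [0.073, -3.14, 0.001]
force: [0.4, 0.1, -0.2]
width: 0.998
clock: 3.4
position: [0.4502, 0.1169, 0.2962]
ee_rot: [0.074, -3.14, -0.0]
force: [1.0, 0.1, 0.9]
width: 1.0
clock: 3.9
position: [0.5282, -0.069, 0.2961]
ee_rot: [-0.059, 3.141, -0.006]
force: [-0.6, 0.1, 0.3]
width: 1.001
turn -0.8 then shift cm [-3.34 -8.77  4.64] | pos [ 0.5282 -0.069   0.2961] yaw 92.1 w 1.001 F [-0.6  0.1  0.3] t 3.90 j7 1.73
```

```bash
python3 -m crank '[[[-1.7,-4.4,0],-0.8,0],[[-1.6,-4.4,0],0,0],[[0,0,4],0,0],[[0,0,0],0,0],[[0,0,0],0,0]]'; python3 -c "
from h import *
go(.566,-.155,.146,92.9)
p,d=get_image('wrist');save(p,'w1.png'); P=cloud('wrist',d)
Q,_,_=sel(P,p,.50,.62,-.30,-.12,.165,.195); print(rect(Q) if len(Q)>5 else len(Q))"
```

```text
clock: 4.4
position: [0.5647, -0.1462, 0.2561]
ee_rot: [0.1, -3.137, -0.002]
force: [-0.4, -0.0, 1.0]
width: 1.001
turn 0.7 then shift cm [-0.11 -0.9  11.01] | pos [ 0.5647 -0.1462  0.2561] yaw 93.6 w 1.001 F [-0.4 -0.   1. ] t 4.40 j7 1.94
('c', array([ 567.2, -154.8]), 'size', array([49.4, 15.1]), 'long-axis 3.4', 'z med 186.4', 'n', 931)
```

View pics/w1.png

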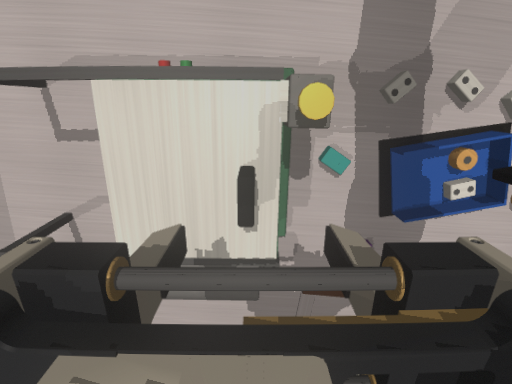

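The wrist view shows the lid handle at pixel (246,195) between the open fingers. Depth puts it at (567,−155), which agrees with the top camera. I'll descend and pinch.

```bash
python3 -m crank '[[[-0.1,-0.9,3],0,0],[[0,0,4],0,0],[[0,0,3.5],0,0],[[0,0,0.4],0,0],[[0,0,0],0,0]]'; python3 -m crank '[[[0,0,0],0,255],[[0,0,0],0,255],[[0,0,0],0,255],[[0,0,0],0,255],[[0,0,0],0,255]]' 25; python3 -c "
from h import *
go(.566,-.155-.16,.146,93)"
```

```text
clock: 4.95
position: [0.5676, -0.1554, 0.1488]
ee_rot: [-0.103, 3.14, 0.0]
force: [0.5, -0.6, 0.8]
width: 0.999
clock: 5.45
position: [0.5672, -0.1563, 0.1481]
ee_rot: [-0.102, 3.139, -0.0]
force: [0.5, -0.5, -0.2]
width: 0.613
turn 0.7 then shift cm [  0.95 -15.85   0.21] | pos [ 0.5672 -0.1563  0.1481] yaw 93.7 w 0.613 F [ 0.5 -0.5 -0.2] t 5.45 j7 2.01
```

```bash
python3 -m crank '[[[0,0,0],0,255],[[0,0,0],0,255],[[0,0,0],0,255],[[0,0,0],0,255],[[0,0,0],0,255]]' 25; python3 -c "
from h import *
go(.5672+.0084,-.1563-.161,.148)"
```

```text
clock: 5.95
position: [0.567, -0.1561, 0.1477]
ee_rot: [0.102, -3.14, -0.0]
force: [-1.1, 3.0, 1.1]
width: 0.183
turn -0.0 then shift cm [  0.19 -16.14  -0.04] | pos [ 0.567  -0.1561  0.1477] yaw 93.7 w 0.183 F [-1.1  3.   1.1] t 5.95 j7 2.01
```

```bash
python3 -m crank '[[[0,-1,0],0,255],[[0,-2,0],0,255],[[0.1,-2,0],0,255],[[0,-2,0],0,255],[[0,-2,0],0,255]]'; python3 -m crank '[[[0.1,-2,0],0,255],[[0,-2,0],0,255],[[0,-1.7,0],0,255],[[0,-1,0],0,255],[[0,-0.4,0],0,255]]'; python3 -m crank '[[[0,-0.3,0],0,255],[[0,0,0],0,255]]'; python3 -c "
from h import *
go(.5672+.0084,-.1563-.161,.148)
p,d=get_image('top');save(p,'top3.png',(310,120,512,300),3);P=cloud('top',d)
Q,c,m=sel(P,p,.44,.72,-.5,-.1,.128,.140)
b=c.astype(int).min(1)>150
print('lid bright',*rect(Q[b]))"
```

```text
clock: 6.45
position: [0.5715, -0.2463, 0.1477]
ee_rot: [0.102, -3.139, -0.002]
force: [-2.5, 2.8, 4.1]
width: 0.174
clock: 6.95
position: [0.5748, -0.3125, 0.1475]
ee_rot: [0.105, -3.137, -0.013]
force: [-11.4, 26.2, 18.7]
width: 0.178
clock: 7.15
position: [0.5748, -0.3124, 0.1475]
ee_rot: [0.109, -3.136, -0.018]
force: [-10.3, 24.3, 17.4]
width: 0.176
turn -0.0 then shift cm [-0.04 -0.49 -0.06] | pos [ 0.5748 -0.3124  0.1475] yaw 94.0 w 0.176 F [-10.3  24.3  17.4] t 7.15 j7 2.27
lid bright c [ 502.3 -336.4] size [184.9  76.3] long-axis -77.9 z med 135.7 n 1377
```

View pics/top3.png

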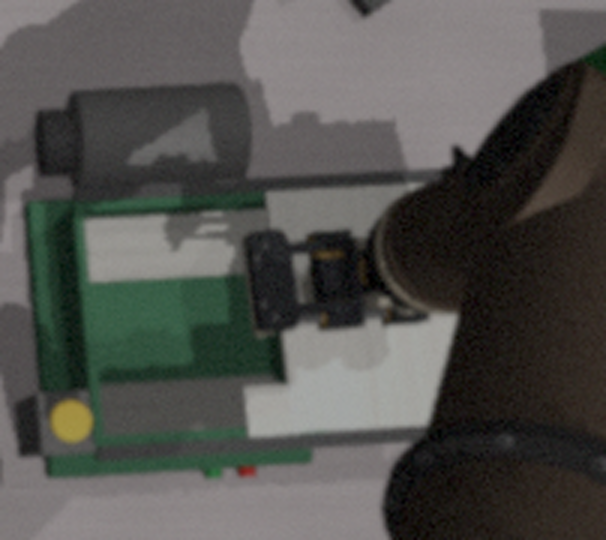

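```bash
python3 -m crank '[[[0,0.4,0],0,255],[[0,0,0],0,60],[[0,0,0],0,60],[[0,0,0],0,60],[[0,0,0],0,60]]';  python3 -m crank '[[[0,0,-3],0,60],[[0,0,-4],0,60],[[0,0,-4],0,60],[[0,0,-1],0,60],[[0,0,0],0,60]]'; python3 -c "
from h import *
go(.5672+.0084,-.1563-.161,.148)
p,d=get_image('wrist');save(p,'w2.png'); P=cloud('wrist',d)
Q,_,_=sel(P,p,.50,.65,-.40,-.22,.165,.195); print(rect(Q) if len(Q)>5 else len(Q))"
```

```text
clock: 7.7
position: [0.5755, -0.3166, 0.1477]
ee_rot: [-0.101, 3.14, -0.001]
force: [0.4, -0.9, -0.7]
width: 0.473
clock: 8.2
position: [0.5762, -0.3169, 0.2697]
ee_rot: [-0.101, 3.136, -0.003]
force: [0.4, -0.4, -0.6]
width: 0.762
turn -0.0 then shift cm [ 1.100e-01 -1.000e-02  1.217e+01] | pos [ 0.5762 -0.3169  0.2697] yaw 93.7 w 0.762 F [ 0.4 -0.4 -0.6] t 8.20 j7 2.22
('c', array([ 573.4, -311.5]), 'size', array([50.1, 15.9]), 'long-axis 2.7', 'z med 183.1', 'n', 845)
```

View pics/w2.png

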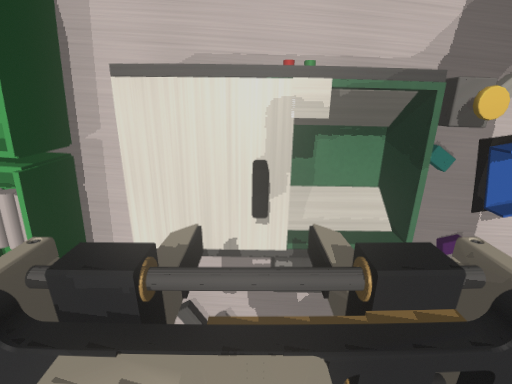

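```bash
python3 -m crank '[[[0,5,0],0,60],[[0,5,0],0,60],[[0,5,0],0,60],[[0,5,0],0,60],[[0,0,0],0,60]]';  python3 -c "
from h import *
th=np.radians(2.9);R=np.array([[np.cos(th),np.sin(th)],[-np.sin(th),np.cos(th)]])
for n in ('top','side','wrist'):
  p,d=get_image(n);P=cloud(n,d)
  if n=='top':save(p,'top4.png',(280,120,512,300),3)
  Q,_,_=sel(P,p,.50,.65,-.40,-.24,.165,.195); S,_,_=sel(P,p,.44,.5,-.13,-.06,.16,.18)
  if len(Q)>5: 
    print(n,*rect(Q)); 
    if len(S)>5: print(rect(S),'rel pin',R@(np.array(rect(Q)[1])-rect(S)[1]))
  Q,c,m=sel(P,p,.44,.72,-.5,-.1,.128,.140)
  b=c.astype(int).min(1)>150
  print('lid bright',*rect(Q[b]))
"
```

```text
clock: 8.75
position: [0.5619, -0.1071, 0.2653]
ee_rot: [0.119, -3.136, -0.008]
force: [0.4, 0.5, -0.5]
width: 0.767
lid bright c [ 572.2 -423.1] size [199.4  94.2] long-axis 1.5 z med 135.5 n 2085
side c [ 572.2 -309.5] size [48.2 19.8] long-axis 8.9 z med 177.7 n 59
('c', array([472.4, -97.9]), 'size', array([31.8, 29.9]), 'long-axis -84.6', 'z med 170.2', 'n', 93) rel pin [  88.96672573 -216.3781914 ]
lid bright c [ 565.1 -354.2] size [228.6 195.8] long-axis -87.2 z med 135.3 n 1148
wrist c [ 572.7 -313.1] size [49.4 17.3] long-axis 3.2 z med 183.7 n 1443
('c', array([473.8, -99.8]), 'size', array([31.5, 31.1]), 'long-axis 8.5', 'z med 170.9', 'n', 999) rel pin [  87.98187031 -218.03048066]
lid bright c [ 552.6 -289. ] size [319.4 211. ] long-axis -84.8 z med 136.0 n 16674
```

View pics/top4.png

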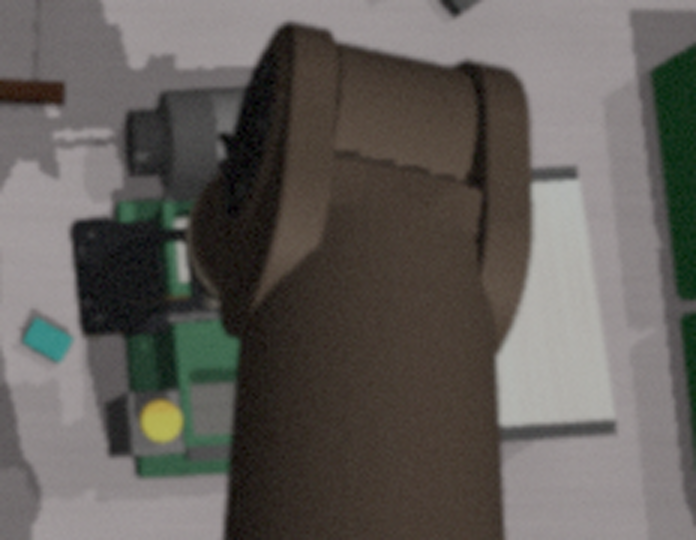

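Measurement noise is about ±3 mm, and the lid hit its end stop at 25 N. The far edge of the lid moved 162 mm by the top camera; I'll re-check when the arm is clear. Now I'll gather the blanks, first block B at (433,149).

```bash
python3 meas.py | head -4; python3 -c "
from h import *
go(.433,.149,.17,144.2)"
```

```text
bA c [450.  239.5] size [39.6 26.1] long-axis 44.7 z med 20.1 n 157
bB c [432.9 149. ] size [40.1 25.7] long-axis 53.8 z med 19.9 n 152
bC c [443.3  50. ] size [37.4 26. ] long-axis -44.9 z med 20.5 n 147
disc c [597.6 306.9] size [32.6 32.1] long-axis -44.7 z med 20.1 n 123
turn -50.6 then shift cm [-14.1   26.04   9.67] | pos [ 0.5619 -0.1176  0.2666] yaw 93.6 w 0.766 F [-0.1  0.3  0.1] t 8.95 j7 1.87
```

```bash
python3 -m crank '[[[0,0,0],-8.4,60],[[0,0,0],-8.4,89],[[0,0,0],-8.4,89],[[0,0,0],-8.4,89],[[0,0,0],-8.4,89]]';python3 -m crank '[[[0,0,0],-8.4,89],[[-2.3,4.3,1],0,89],[[-2.3,4.3,1],0,89],[[-2.3,4.3,1],0,89],[[-2.3,4.3,1],0,89]]';python3 -m crank '[[[-2.3,4.3,2],0,89],[[-2.3,4.3,2],0,89],[[0,0,1.5],0,89],[[0,0,0],0,89]]'; python3 -c "
from h import *
go(.433,.149,.005,144.2)
p,d=get_image('wrist');save(p,'w3.png'); P=cloud('wrist',d)
Q,_,_=sel(P,p,.39,.48,.10,.19,.014,.03); print(rect(Q) if len(Q)>5 else len(Q))"
```

```text
clock: 9.45
position: [0.5621, -0.1187, 0.267]
ee_rot: [1.224, -2.892, 0.0]
force: [-0.6, 0.2, 0.6]
width: 0.651
clock: 9.95
position: [0.4763, 0.0584, 0.2269]
ee_rot: [1.423, -2.8, 0.0]
force: [0.6, 0.4, -1.2]
width: 0.65
clock: 10.35
position: [0.4354, 0.1411, 0.1728]
ee_rot: [1.427, -2.794, 0.0]
force: [0.1, -0.8, -0.7]
width: 0.653
turn -0.1 then shift cm [-0.56  0.62 16.78] | pos [0.4354 0.1411 0.1728] yaw 144.1 w 0.653 F [ 0.1 -0.8 -0.7] t 10.35 j7 2.09
('c', array([432.7, 149.5]), 'size', array([39.4, 25.2]), 'long-axis 53.7', 'z med 21.6', 'n', 681)
```

View pics/w3.png

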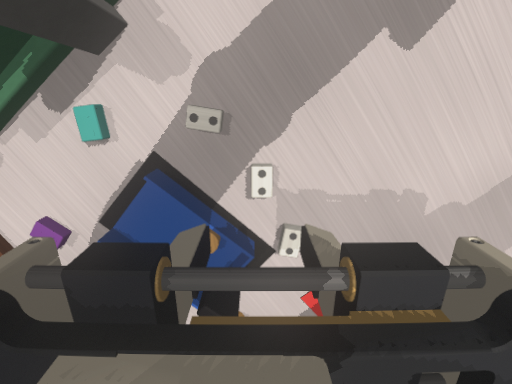

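The wrist view shows block B, aluminium with two holes, at (262,181). It matches the top measurement within 1 mm.

```bash
python3 -m crank '[[[-0.5,0.6,3],0,89],[[0,0,4.5],0,89],[[0,0,4.5],0,89],[[0,0,3.5],0,89],[[0,0,1.2],0,89]]'; python3 -m crank '[[[0,0,0],0,255],[[0,0,0],0,255],[[0,0,0],0,255],[[0,0,0],0,255],[[0,0,0],0,255]]' 20; python3 -c "
from h import *
go(.433,.149,.005,144.2)"
```

```text
clock: 10.9
position: [0.4347, 0.1469, 0.0054]
ee_rot: [1.422, -2.798, 0.002]
force: [-0.3, -0.1, 0.5]
width: 0.652
clock: 11.4
position: [0.4352, 0.1499, 0.0087]
ee_rot: [-1.428, 2.796, -0.0]
force: [-0.0, -0.8, 6.6]
width: 0.278
turn -0.1 then shift cm [0.2  0.13 0.37] | pos [0.4352 0.1499 0.0087] yaw 144.1 w 0.278 F [-0.  -0.8  6.6] t 11.40 j7 2.07
```

```bash
python3 -m crank '[[[0,0,-3],5,255],[[0,0,-4],8,255],[[0,0,-3],8,255],[[0,0,0],8,255],[[0,0,0],8,255]]';python3 -c "
from h import *
go(.554,.0948,.09,103.7)"
```

```text
clock: 11.9
position: [0.4354, 0.1502, 0.1094]
ee_rot: [-0.459, 3.105, 0.002]
force: [-0.5, 0.6, -0.6]
width: 0.281
turn 3.1 then shift cm [-10.21  -8.19   1.96] | pos [0.4354 0.1502 0.1094] yaw 106.8 w 0.281 F [-0.5  0.6 -0.6] t 11.90 j7 1.52
```

```bash
python3 -m crank '[[[0,0,0],3,255],[[-3.5,-2.8,0],0,255],[[-3.5,-2.8,0],0,255],[[-3.2,-2.6,1],0,255],[[0,0,0],0,255]]';python3 -c "
from h import *
go(.554,.0948,.020,103.7)
p,d=get_image('wrist');save(p,'w4.png')
p,d=get_image('top');save(p,'top5.png',(150,150,350,330),3)
"
```

```text
clock: 12.4
position: [0.558, 0.0913, 0.0975]
ee_rot: [-0.378, 3.115, -0.004]
force: [-1.4, -0.2, -0.4]
width: 0.28
turn 0.2 then shift cm [0.33 0.45 7.75] | pos [0.558  0.0913 0.0975] yaw 103.9 w 0.280 F [-1.4 -0.2 -0.4] t 12.40 j7 1.69
```

View pics/w4.png

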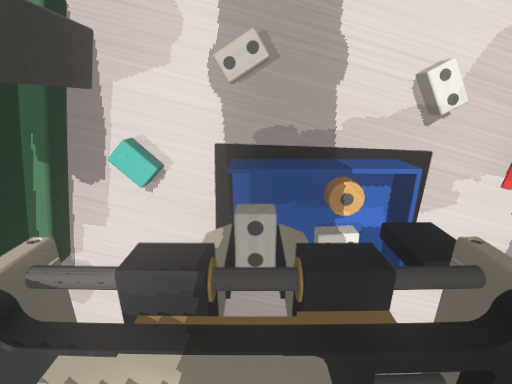

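View pics/top5.png

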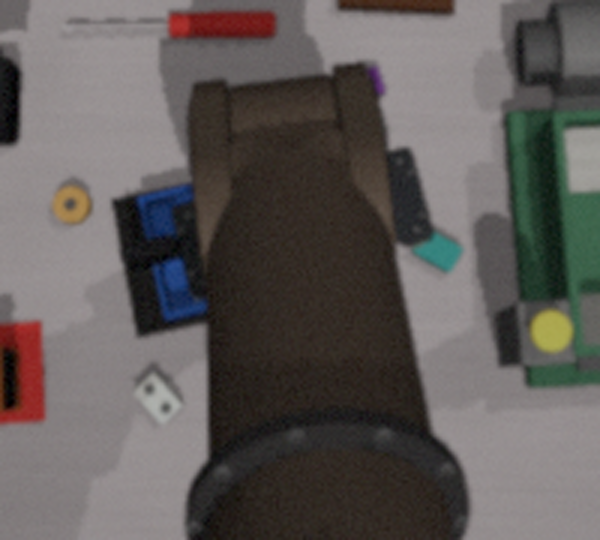

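```bash
python3 -m crank '[[[0.3,0,2],0,255],[[0,0,2.5],0,255],[[0,0,2],0,255],[[0,0,1.3],0,255],[[0,0,0],0,255]]';python3 -c "
from h import *
go(.554,.0948,.019,103.7)
"
```

```text
clock: 13.0
position: [0.549, 0.0949, 0.0187]
ee_rot: [0.387, -3.115, -0.0]
force: [0.5, -0.5, -0.8]
width: 0.281
turn 0.5 then shift cm [-0.49 -0.13 -0.03] | pos [0.549  0.0949 0.0187] yaw 104.2 w 0.281 F [ 0.5 -0.5 -0.8] t 13.00 j7 1.72
```

```bash
python3 -m crank '[[[-0.3,0,0],0,255],[[0,0,0],0,140],[[0,0,0],0,140],[[0,0,0],0,140],[[0,0,-2],0,140]]';python3 -m crank '[[[0,0,-4],0,120],[[0,0,-4],0,100],[[0,0,-1],0,89],[[0,0,0],0,89],[[0,0,0],0,89]]';python3 -c "
from h import *
p,d=get_image('wrist');save(p,'w5.png')
go(.449,.238,.16,127)
"; python3 meas.py | head -4
```

```text
clock: 13.5
position: [0.552, 0.0947, 0.0385]
ee_rot: [0.386, -3.114, 0.001]
force: [0.4, -0.0, 1.7]
width: 0.449
clock: 14.0
position: [0.553, 0.095, 0.1291]
ee_rot: [0.386, -3.117, -0.0]
force: [0.1, -0.5, -0.5]
width: 0.651
turn -22.9 then shift cm [-0.33 17.66 -3.13] | pos [0.5526 0.0949 0.1285] yaw 104.1 w 0.647 F [-0.6  0.1  0.4] t 14.05 j7 1.68
bA c [423.5 224.5] size [38.4 26.5] long-axis 42.2 z med 20.1 n 146
disc c [597.3 306.8] size [32.7 31.6] long-axis -54.3 z med 20.1 n 121
tray walls c [550.3 214.6] size [112.9  43. ] long-axis 8.1 z med 43.5 n 107
tray handle c [547.3 225.4] size [41.7 17.1] long-axis -76.4 z med 106.9 n 124
```

View pics/w5.png

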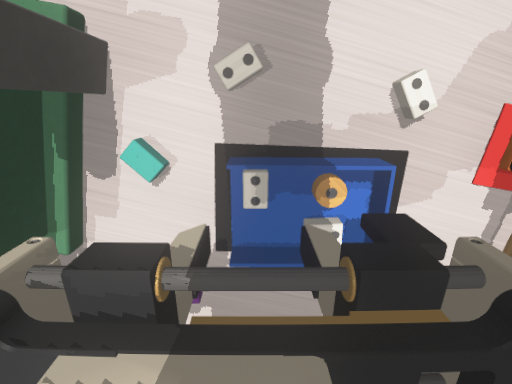

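Block B is now in the tray at wrist pixel (256,189). Block A has been knocked to (423,224). I'll pick it there.

```bash
python3 -m crank '[[[0,0,-2],-7,89],[[0,0,-1],-7,89],[[0,0,0],-7,89],[[0,0,0],-7,89]]';python3 -c "
from h import *
go(.4235,.2245,.15,132.2)
"
```

```text
clock: 14.5
position: [0.553, 0.0949, 0.1587]
ee_rot: [1.136, -2.927, -0.0]
force: [0.8, -0.6, -0.4]
width: 0.649
turn 0.2 then shift cm [ 0.89 18.3   0.88] | pos [0.553  0.0949 0.1587] yaw 132.4 w 0.649 F [ 0.8 -0.6 -0.4] t 14.50 j7 2.11
```

```bash
python3 -m crank '[[[0.2,4.6,0],0,89],[[0.2,4.6,0],0,89],[[0.2,4.6,0],0,89],[[0.3,4.5,0.5],0,89],[[0,0,0],0,89]]';python3 -c "
from h import *
p,d=get_image('wrist');save(p,'w6.png'); P=cloud('wrist',d)
Q,_,_=sel(P,p,.37,.47,.17,.27,.014,.03); print(rect(Q) if len(Q)>5 else len(Q))
go(.4235,.2245,.008,132.2)
"
```

```text
clock: 15.0
position: [0.4186, 0.2288, 0.153]
ee_rot: [1.14, -2.923, -0.003]
force: [0.2, -0.7, -0.4]
width: 0.649
('c', array([425.5, 222.5]), 'size', array([39.9, 25. ]), 'long-axis 42.5', 'z med 20.7', 'n', 777)
turn 0.2 then shift cm [-0.07 -0.33 14.54] | pos [0.4212 0.2266 0.1534] yaw 132.4 w 0.650 F [ 0.1 -1.5  0.6] t 15.05 j7 1.73
```

View pics/w6.png

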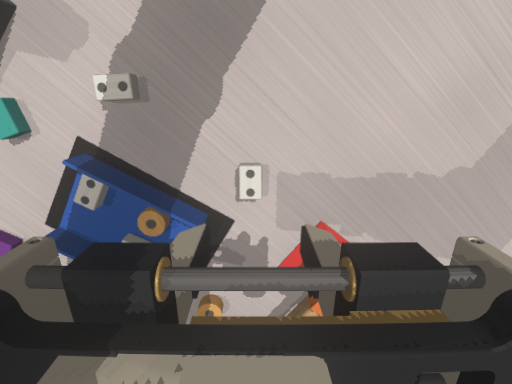

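```bash
python3 -m crank '[[[0,-0.2,4],0,89],[[0,0,4.5],0,89],[[0,0,4],0,89],[[0,0,1.7],0,89],[[0,0,0.3],0,89]]'; python3 -m crank '[[[0,0,0],0,255],[[0,0,0],0,255],[[0,0,0],0,255],[[0,0,0],0,255],[[0,0,-0.5],0,255]]' 20;python3 -m crank '[[[0,0,-3],7,255],[[0,0,-4],8,255],[[0,0,-3],8,255],[[0,0,0],5.6,255],[[0,0,0],0,255]]'; python3 -c "
from h import *
go(.5985,.1055,.09,103.7)"
```

```text
clock: 15.55
position: [0.4244, 0.221, 0.0069]
ee_rot: [1.125, -2.928, 0.003]
force: [-0.8, -1.3, 0.6]
width: 0.652
clock: 16.05
position: [0.4254, 0.2233, 0.0152]
ee_rot: [-1.129, 2.931, 0.0]
force: [-0.5, -0.3, -0.3]
width: 0.288
clock: 16.55
position: [0.4259, 0.2238, 0.1162]
ee_rot: [-0.368, 3.118, 0.002]
force: [0.1, 0.3, -0.6]
width: 0.282
turn -0.2 then shift cm [-13.96 -15.59   2.64] | pos [0.4259 0.2238 0.1162] yaw 103.5 w 0.282 F [ 0.1  0.3 -0.6] t 16.55 j7 1.32
```

```bash
python3 -m crank '[[[-3.2,-3.6,0],0,255],[[-3.2,-3.6,0],0,255],[[-3.2,-3.6,0],0,255],[[-3.2,-3.6,0],0,255],[[-1.2,-1.5,1],0,255]]';python3 -m crank '[[[0,0,1],0,255],[[0,0,0],0,255]]'; python3 -c "
from h import *
go(.5995,.1015,.0195,103.7)
p,d=get_image('wrist');save(p,'w7.png')
"
```

```text
clock: 17.05
position: [0.6027, 0.097, 0.1053]
ee_rot: [-0.368, 3.117, -0.003]
force: [-0.6, -0.6, -0.6]
width: 0.28
clock: 17.25
position: [0.5969, 0.101, 0.0925]
ee_rot: [0.371, -3.115, 0.0]
force: [-0.7, 0.8, -0.1]
width: 0.28
turn -0.1 then shift cm [-0.3  -0.02  7.3 ] | pos [0.5969 0.101  0.0925] yaw 103.6 w 0.280 F [-0.7  0.8 -0.1] t 17.25 j7 1.71
```

View pics/w7.png

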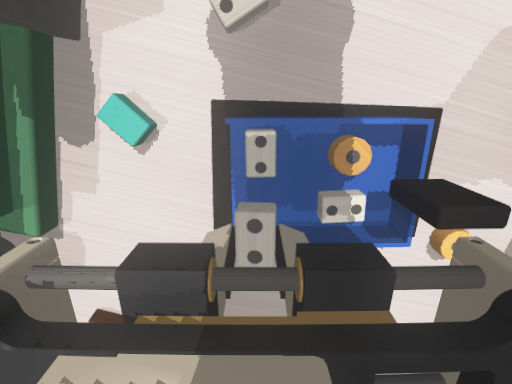

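```bash
python3 -m crank '[[[-0.2,0,2],0,255],[[0,0,2.5],0,255],[[0,0,2],0,255],[[0,0,0.8],0,255],[[0,0,0],0,255]]';python3 -m crank '[[[0,0,0],0,140],[[0,0,0],0,140],[[0,0,0],0,140],[[0,0,-2],0,140],[[0,0,-4],0,120]]';python3 -m crank '[[[0,0,-4],0,89],[[0,0,-2],7.5,89],[[0,0,-1],7.5,89],[[0,0,0],7.5,89],[[0,0,0],7.5,89]]';python3 -c "
from h import *
p,d=get_image('wrist');save(p,'w8.png')
go(.443,.05,.15,45.1)
"; python3 meas.py | head -4
```

```text
clock: 17.8
position: [0.5996, 0.1032, 0.0215]
ee_rot: [0.373, -3.118, -0.001]
force: [-0.2, -0.3, -0.3]
width: 0.282
clock: 18.3
position: [0.5987, 0.1014, 0.0804]
ee_rot: [0.369, -3.115, 0.001]
force: [0.9, -0.4, 0.4]
width: 0.497
clock: 18.8
position: [0.6011, 0.1018, 0.153]
ee_rot: [0.459, 3.106, 0.002]
force: [-1.1, 0.2, -0.2]
width: 0.651
turn 27.7 then shift cm [  7.51 -14.83   0.24] | pos [0.6009 0.102  0.1526] yaw 72.8 w 0.653 F [-0.  -0.1 -0.1] t 18.85 j7 1.23
disc c [597.7 307. ] size [32.4 31.9] long-axis -41.6 z med 20.3 n 122
tray walls c [559.5 230.7] size [90.8 24. ] long-axis -2.5 z med 43.2 n 60
tray handle c [546.9 227.2] size [37.8 16.4] long-axis -75.3 z med 106.9 n 108
in tray c [569.  228.7] size [65.9 15. ] long-axis -2.7 z med 26.7 n 12
```

View pics/w8.png

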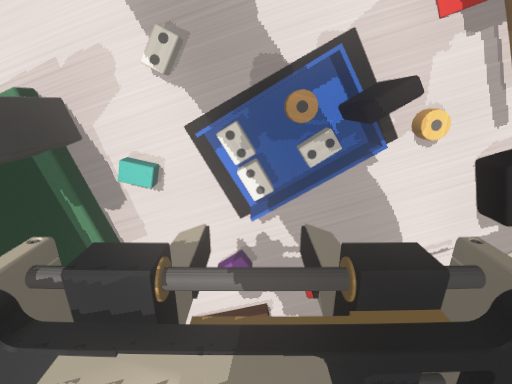

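Both blocks sit in the front row of the tray at (234,142) and (255,180). Next is block C.

```bash
python3 -m crank '[[[0,0,0],7,89],[[0,0,0],7,89],[[0,0,0],7,89],[[0,0,0],6.7,89],[[2.2,-4.4,0],0,89]]';python3 -m crank '[[[2.2,-4.4,0],0,89],[[2.2,-4.4,0],0,89],[[0.9,-1.6,0],0,89],[[0,0,0],0,89],[[0,0,0],0,89]]';python3 -c "
from h import *
p,d=get_image('wrist');save(p,'w9.png'); P=cloud('wrist',d)
Q,_,_=sel(P,p,.39,.49,.0,.1,.014,.03); print(rect(Q) if len(Q)>5 else len(Q))
go(.443,.05,.008,45.1)
"
```

```text
clock: 19.4
position: [0.5582, 0.0877, 0.1515]
ee_rot: [1.175, 2.909, 0.001]
force: [0.2, -0.5, 0.5]
width: 0.65
clock: 19.9
position: [0.4445, 0.0483, 0.1524]
ee_rot: [1.177, 2.912, 0.002]
force: [0.2, -0.1, -0.9]
width: 0.644
('c', array([442.1,  50.8]), 'size', array([40.3, 25.6]), 'long-axis -45.0', 'z med 20.3', 'n', 799)
turn 0.9 then shift cm [ 0.27 -0.06 14.43] | pos [0.4451 0.0485 0.1523] yaw 46.0 w 0.651 F [0.8 0.4 0.7] t 19.95 j7 0.79
```

View pics/w9.png

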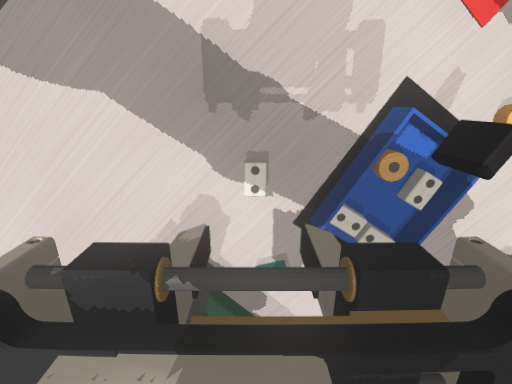

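```bash
python3 -m crank '[[[0.3,0,4],0.9,89],[[0,0,4.5],0,89],[[0,0,4],0,89],[[0,0,1.6],0,89],[[0,0,0.2],0,89]]'; python3 -m crank '[[[0,0,0],0,255],[[0,0,0],0,255],[[0,0,0],0,255],[[0,0,0],0,255],[[0,0,-0.5],0,255]]' 20;python3 -m crank '[[[0,0,-3],7,255],[[0,0,-4],8,255],[[0,0,-3],8,255],[[0,0,0],8,255],[[0,0,0],0,255]]'; python3 -c "
from h import *
go(.566,.133,.09,13.7)"
```

```text
clock: 20.45
position: [0.4414, 0.0498, 0.0065]
ee_rot: [-1.202, -2.9, 0.004]
force: [-0.7, -1.2, 0.2]
width: 0.652
clock: 20.95
position: [0.4417, 0.0502, 0.0142]
ee_rot: [1.204, 2.902, 0.001]
force: [0.4, 0.2, -0.4]
width: 0.282
clock: 21.45
position: [0.442, 0.0507, 0.1149]
ee_rot: [1.937, 2.472, 0.003]
force: [0.8, 0.3, 0.2]
width: 0.277
turn 0.1 then shift cm [ 5.06 13.99  2.52] | pos [0.442  0.0507 0.1149] yaw 13.8 w 0.277 F [0.8 0.3 0.2] t 21.45 j7 0.41
```

```bash
python3 -m crank '[[[1.3,3.6,0],0,255],[[1.3,3.6,0],0,255],[[1.3,3.6,0],0,255],[[1.1,3.2,1],0,255],[[0,0,0.5],0,255]]';python3 -m crank '[[[0,0,0],0,255],[[0,0,0],0,255]]'; python3 -c "
from h import *
p,d=get_image('wrist');save(p,'w10.png')
go(.566,.133,.0195,13.7)
"
```

```text
clock: 21.95
position: [0.5681, 0.1354, 0.0974]
ee_rot: [1.926, 2.482, 0.001]
force: [-0.7, 1.4, -1.1]
width: 0.278
clock: 22.15
position: [0.5642, 0.1311, 0.0984]
ee_rot: [-1.935, -2.474, 0.003]
force: [0.4, -0.6, -0.9]
width: 0.28
turn 0.2 then shift cm [0.14 0.2  7.93] | pos [0.5645 0.1312 0.0988] yaw 13.9 w 0.278 F [ 0.2  0.3 -0.7] t 22.20 j7 0.37
```

View pics/w10.png

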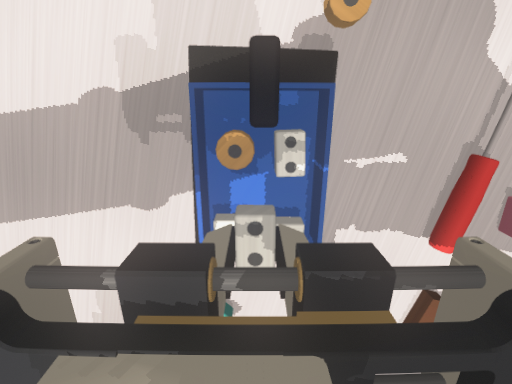

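```bash
python3 -m crank '[[[0.1,0.1,2],0,255],[[0,0,2.5],0,255],[[0,0,2],0,255],[[0,0,1.4],0,255],[[0,0,0],0,255]]';python3 -m crank '[[[0,0,0],0,140],[[0,0,0],0,140],[[0,0,0],0,140],[[0,0,-2],0,140],[[0,0,-4],0,120]]';python3 -m crank '[[[0,0,-4],0,89],[[0,0,-4],-7.5,80],[[0,0,-1],-7.5,70],[[0,0,0],-7.5,70],[[0,0,0],-7.5,70]]';python3 -c "
from h import *
p,d=get_image('wrist');save(p,'w11.png')
go(.597,.306,.15,135)
"; python3 meas.py
```

```text
clock: 22.7
position: [0.5655, 0.1329, 0.0191]
ee_rot: [-1.936, -2.473, 0.001]
force: [0.1, 0.1, 0.2]
width: 0.283
clock: 23.2
position: [0.5643, 0.1333, 0.0786]
ee_rot: [-1.934, -2.472, 0.006]
force: [-0.2, 0.4, 0.5]
width: 0.493
clock: 23.7
position: [0.5666, 0.1337, 0.171]
ee_rot: [1.221, 2.893, 0.003]
force: [-0.7, -0.3, -0.3]
width: 0.725
turn 89.7 then shift cm [ 14.37 -10.04   2.09] | pos [0.5664 0.1334 0.1707] yaw 44.7 w 0.721 F [ 0.1 -0.2  0.3] t 23.75 j7 0.75
disc c [597.2 309.8] size [32.1 27.1] long-axis 12.2 z med 20.4 n 105
tray walls 0
tray handle 0
in tray 0
mallet head c [440.3 378.1] size [56.3 56.2] long-axis 5.2 z med 83.6 n 509
mallet handle c [536.8 386.3] size [111.1  19.7] long-axis 4.7 z med 57.5 n 332
lid handle c [ 524.  -216.2] size [245.7  48.6] long-axis -61.7 z med 183.5 n 210
lid c [ 565.1 -283.2] size [342.9 225. ] long-axis -87.0 z med 134.7 n 7455
pin c [475.2 -98.4] size [30.6 29.6] long-axis 43.1 z med 170.6 n 152
bracket c [475.2 -99.7] size [50.2 42.7] long-axis 2.7 z med 144.2 n 223
motor c [ 731.8 -189.9] size [180.5  90.7] long-axis -86.1 z med 88.6 n 2130
```

View pics/w11.png

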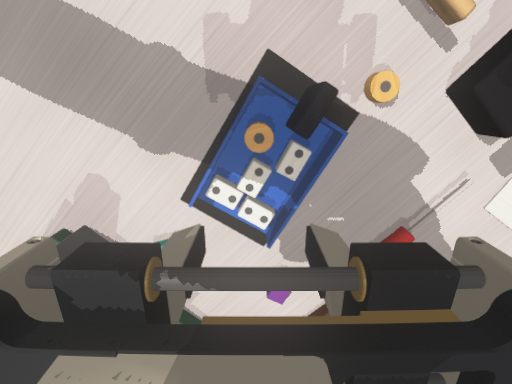

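Five blanks are now in the tray. The disc is next, at yaw −45° to stay clear of the tray handle, drill and mallet.

```bash
python3 -m crank '[[[0,0,0],8.2,70],[[0,0,0],8.2,70],[[0,0,0],8.2,70],[[0,0,0],8.2,70],[[0,0,0],8.2,70]]';python3 -m crank '[[[0,0,0],8.2,70],[[0,0,0],8.2,70],[[0,0,0],8.2,70],[[0,0,0],8.2,70],[[0,0,0],8.2,70]]';python3 -m crank '[[[3.6,-2.5,0],7.7,70],[[0,0,0],0,70]]';python3 -c "
from h import *
go(.597,.306,.13,-45)
p,d=get_image('top'); P=cloud('top',d)
Q,_,_=sel(P,p,.5,.64,-.36,-.25,.165,.195);print(rect(Q))
Q,_,_=sel(P,p,.55,.64,.26,.35,.014,.03);print(rect(Q))
"
```

```text
clock: 24.3
position: [0.5662, 0.1335, 0.1699]
ee_rot: [-2.176, -2.266, -0.0]
force: [0.6, -0.3, -0.2]
width: 0.728
clock: 24.8
position: [0.5662, 0.1337, 0.17]
ee_rot: [-2.831, -1.361, -0.001]
force: [0.3, 0.4, -0.8]
width: 0.725
clock: 25.0
position: [0.5685, 0.1839, 0.169]
ee_rot: [-2.91, -1.179, -0.0]
force: [0.1, 1.2, -0.7]
width: 0.726
turn -0.9 then shift cm [10.64 -6.61  3.92] | pos [0.5685 0.1839 0.169 ] yaw -45.9 w 0.726 F [ 0.1  1.2 -0.7] t 25.00 j7 -0.63
('c', array([ 576.1, -311.5]), 'size', array([50.4, 15.2]), 'long-axis 0.7', 'z med 183.7', 'n', 187)
('c', array([0., 0.]), 'size', array([0., 0.]), 'long-axis 0.0', 'z med nan', 'n', 0)
  return _methods._mean(a, axis=axis, dtype=dtype,
  ret = ret.dtype.type(ret / rcount)
```

```bash
python3 -m crank '[[[4,-2.4,0],-0.9,70],[[4,-2.4,0],0,70],[[2.6,-1.7,0.5],0,70],[[0,0,1],0,70],[[0,0,0],0,70]]';python3 -c "
from h import *
p,d=get_image('wrist');save(p,'w12.png'); P=cloud('wrist',d)
Q,_,_=sel(P,p,.55,.64,.26,.35,.014,.03); print(rect(Q) if len(Q)>5 else len(Q))
go(.597,.306,.008,-45)
"
```

```text
clock: 25.55
position: [0.5973, 0.2977, 0.1533]
ee_rot: [2.901, 1.204, -0.004]
force: [0.2, -1.3, 0.4]
width: 0.72
('c', array([596.2, 307.7]), 'size', array([32.8, 32.2]), 'long-axis -45.6', 'z med 21.4', 'n', 681)
turn -0.0 then shift cm [ 0.64 -0.74 14.63] | pos [0.5978 0.2965 0.1543] yaw -45.0 w 0.724 F [-0.1 -1.6  0.6] t 25.60 j7 -0.77
```

View pics/w12.png

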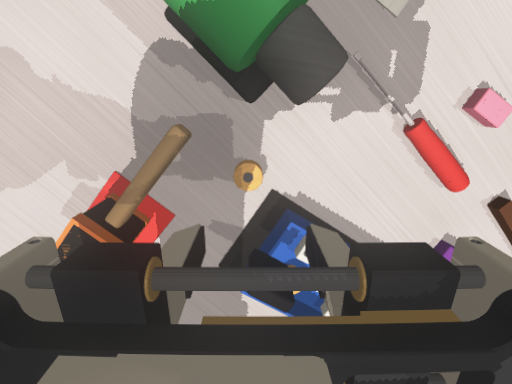

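```bash
python3 -m crank '[[[0.7,-0.8,3],0,70],[[0,0,4.5],0,70],[[0,0,4],0,70],[[0,0,2.7],0,70],[[0,0,0.3],0,70]]'; python3 -c "
from h import *
go(.597,.307,.008,-45)"; python3 -m crank '[[[0,0,0],0,255],[[0,0,0],0,255],[[0,0,0],0,255],[[0,0,0],0,255],[[0,0,0],0,255]]' 20
```

```text
clock: 26.1
position: [0.5957, 0.3061, 0.0073]
ee_rot: [2.902, 1.2, -0.008]
force: [-0.7, -0.3, 0.2]
width: 0.724
turn -0.1 then shift cm [ 0.16  0.03 -0.07] | pos [0.5957 0.3061 0.0073] yaw -45.1 w 0.724 F [-0.7 -0.3  0.2] t 26.10 j7 -0.68
clock: 26.6
position: [0.5979, 0.309, 0.0108]
ee_rot: [-2.901, -1.205, -0.002]
force: [-1.5, 0.1, 5.9]
width: 0.36
```

```bash
python3 -m crank '[[[0,0,-3],0,255],[[0,0,-4],8,255],[[0,0,-4.5],8,255],[[0,0,-4],8,255],[[0,0,0],7.3,255]]'; python3 -c "
from h import *
go(.5778,.0985,.14,-76.3)"
```

```text
clock: 27.1
position: [0.6004, 0.3088, 0.1712]
ee_rot: [-3.117, -0.369, -0.013]
force: [0.3, -0.8, -0.8]
width: 0.361
turn -0.2 then shift cm [-7.2  19.9   3.03] | pos [0.6004 0.3088 0.1712] yaw -76.5 w 0.361 F [ 0.3 -0.8 -0.8] t 27.10 j7 -1.26
```

```bash
python3 -m crank '[[[-1.5,4.2,0],0,255],[[-1.5,4.2,0],0,255],[[-1.5,4.2,0],0,255],[[-1.5,4.2,1],0,255],[[-1.2,3.1,2],0,255]]';python3 -m crank '[[[0,0,0],0,255],[[0,0,0],0,255],[[0,0,0],0,255]]'; python3 -c "
from h import *
go(.5778,.0985,.041,-76.3)
p,d=get_image('wrist');save(p,'w13.png')"
```

```text
clock: 27.6
position: [0.5755, 0.0951, 0.1362]
ee_rot: [3.119, 0.375, 0.005]
force: [0.2, -0.3, -0.2]
width: 0.361
clock: 27.9
position: [0.5755, 0.0995, 0.1351]
ee_rot: [-3.118, -0.38, -0.001]
force: [0.1, 0.6, 0.1]
width: 0.361
turn 0.2 then shift cm [0.2  0.15 9.41] | pos [0.5755 0.0995 0.1351] yaw -76.1 w 0.361 F [0.1 0.6 0.1] t 27.90 j7 -0.89
```

View pics/w13.png

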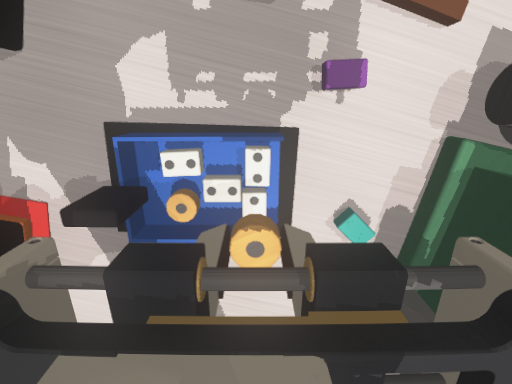

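```bash
python3 -m crank '[[[0,0.1,3.5],0,255],[[0,0,3.5],0,255],[[0,0,1.5],0,255],[[0,0,0.8],0,255],[[0,0,0],0,255]]'; python3 -c "
from h import *
go(.5778,.0985,.041,-76.3)";python3 -m crank '[[[0,0,0],0,130],[[0,0,0],0,130],[[0,0,0],0,130],[[0,0,-2],0,130],[[0,0,-4],0,120]]';python3 -m crank '[[[0,0,-4],0,89],[[0,0,-2],0,89],[[0,0,0],0,89]]';python3 -c "
from h import *
p,d=get_image('wrist');save(p,'w14.png')"
```

```text
clock: 28.45
position: [0.5754, 0.0976, 0.0417]
ee_rot: [3.118, 0.379, -0.001]
force: [-0.7, 0.2, -0.4]
width: 0.359
turn 0.2 then shift cm [ 0.25 -0.03  0.07] | pos [0.5754 0.0976 0.0417] yaw -76.1 w 0.359 F [-0.7  0.2 -0.4] t 28.45 j7 -0.79
clock: 28.95
position: [0.5737, 0.0974, 0.1009]
ee_rot: [3.118, 0.378, -0.006]
force: [0.9, 0.1, -0.1]
width: 0.519
clock: 29.25
position: [0.5772, 0.0969, 0.1653]
ee_rot: [-3.118, -0.377, -0.009]
force: [-0.4, -0.8, -0.9]
width: 0.646
```

View pics/w14.png

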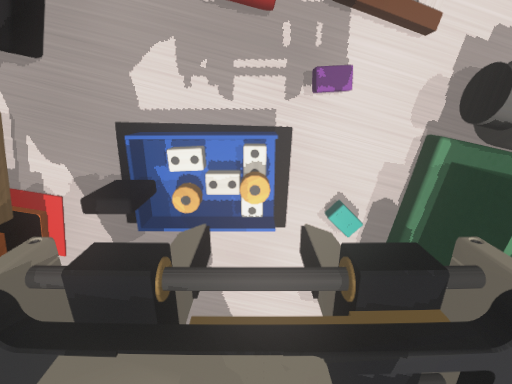

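All six blanks are in the tray: disc stacked at (255,189), blocks at (255,157), (251,208), (222,184) and (185,159), disc at (186,200). Before tipping, I'll re-pinch the lid to confirm it is at its end stop, because the cameras gave 157 mm rather than 160.

```bash
python3 -m crank '[[[0,0,-3],5.4,60],[[0,0,-3],5.4,60],[[0,0,-3],0,60]]';python3 -c "
from h import *
go(.5755,-.3115,.27,-87)"
```

```text
clock: 29.6
position: [0.5745, 0.0975, 0.2514]
ee_rot: [3.14, 0.077, -0.004]
force: [1.6, 0.2, 0.2]
width: 0.764
turn -0.2 then shift cm [-2.05 40.85 -1.83] | pos [0.5745 0.0975 0.2514] yaw -87.2 w 0.764 F [1.6 0.2 0.2] t 29.60 j7 -1.17
```

```bash
python3 -m crank '[[[-0.2,4.7,0],0,60],[[-0.2,4.7,0],0,60],[[-0.2,4.7,0],0,60],[[-0.2,4.7,0],0,60],[[-0.2,4.7,0],0,60]]';python3 -m crank '[[[-0.2,4.7,0],0,60],[[-0.2,4.7,0],0,60],[[-0.2,4.7,0],0,60],[[-0.2,2,0],0,60],[[0,0,0],0,60]]';python3 -c "
from h import *
go(.5755,-.3115,.148,-87)"
```

```text
clock: 30.1
position: [0.5771, -0.1392, 0.2507]
ee_rot: [-3.14, -0.084, 0.002]
force: [1.7, 1.0, -0.1]
width: 0.764
clock: 30.6
position: [0.576, -0.3033, 0.2508]
ee_rot: [3.14, 0.073, -0.002]
force: [-0.5, 0.9, -0.0]
width: 0.767
turn -0.3 then shift cm [-0.08  0.81 10.28] | pos [ 0.576  -0.3033  0.2508] yaw -87.3 w 0.767 F [-0.5  0.9 -0. ] t 30.60 j7 -0.59
```

```bash
python3 -m crank '[[[0,0.5,3],0,60],[[0,0,4],0,60],[[0,0,3],0,60],[[0,0,0.2],0,60],[[0,0,0],0,60]]';python3 -m crank '[[[0,0,0],0,255],[[0,0,0],0,255],[[0,0,0],0,255],[[0,0,0],0,255],[[0,0,0],0,255]]' 35;python3 -m crank '[[[0,0,0],0,255],[[0,0,0],0,255],[[0,0.2,0],0,255],[[0,0.3,0],0,255],[[0,0.3,0],0,255]]';python3 -c "
from h import *
go(.5755,-.3115,.148,-87)"
```

```text
clock: 31.1
position: [0.5785, -0.303, 0.1494]
ee_rot: [-3.14, -0.084, 0.002]
force: [0.3, -0.6, -0.2]
width: 0.763
clock: 31.6
position: [0.5786, -0.3042, 0.1502]
ee_rot: [3.14, 0.083, 0.001]
force: [-0.1, -1.1, 0.1]
width: 0.377
clock: 32.1
position: [0.579, -0.3121, 0.15]
ee_rot: [-3.14, -0.083, -0.0]
force: [-1.4, 2.1, 3.9]
width: 0.172
turn 0.0 then shift cm [-0.34 -0.08  0.2 ] | pos [ 0.579  -0.3121  0.15  ] yaw -87.0 w 0.172 F [-1.4  2.1  3.9] t 32.10 j7 -0.51
```

```bash
python3 -m crank '[[[0,0.3,0],0,255],[[0,0,0],0,255]]';python3 -m crank '[[[0,0.3,0],0,255],[[0,0,0],0,255]]';python3 -m crank '[[[0,0.3,0],0,255],[[0,0,0],0,255]]'
```

```text
clock: 32.3
position: [0.579, -0.3123, 0.1499]
ee_rot: [-3.135, -0.085, 0.001]
force: [-4.9, 13.4, 13.2]
width: 0.171
clock: 32.5
position: [0.579, -0.3123, 0.1498]
ee_rot: [-3.129, -0.087, 0.003]
force: [-9.3, 23.8, 22.1]
width: 0.172
clock: 32.7
position: [0.579, -0.3122, 0.1497]
ee_rot: [-3.124, -0.09, 0.004]
force: [-11.5, 34.7, 29.0]
width: 0.172
```

The lid is hard against its end stop: 35 N with no motion, at the same position as before. So it is fully open. I'll release it and go for the tray handle.

```bash
python3 -m crank '[[[0,-1.1,0],0,255],[[0,0,0],0,60],[[0,0,0],0,60],[[0,0,0],0,60],[[0,0,0],0,60]]';python3 -m crank '[[[0,0,-3],0,60],[[0,0,-4],0,60],[[0,0,-4],0,60],[[0,0,-1],-8.4,60],[[0,0,0],-8.4,60]]';python3 -m crank '[[[0,0,0],-8.4,60],[[0,0,0],-8.4,60],[[0,0,0],-8.4,60],[[0,0,0],-8.4,60],[[0,0,0],-8.4,60]]';python3 -m crank '[[[0,0,0],-8.4,60],[[0,0,0],-8.4,60],[[0,0,0],-8.4,60],[[0,0,0],-8.4,60],[[0,0,0],-8.4,60]]';python3 -c "
from h import *
p,d=get_image('top');P=cloud('top',d); Q,_,_=sel(P,p,.5,.64,-.36,-.25,.165,.195);print(rect(Q)) if len(Q)>5 else 0
go(.547,.224,.24,13.7)"
```

```text
clock: 33.2
position: [0.5785, -0.311, 0.1496]
ee_rot: [3.14, 0.081, -0.001]
force: [-0.3, -1.1, 0.6]
width: 0.467
clock: 33.7
position: [0.5792, -0.3118, 0.2722]
ee_rot: [3.09, 0.547, 0.004]
force: [0.1, 0.2, -0.8]
width: 0.767
clock: 34.2
position: [0.5785, -0.3108, 0.2697]
ee_rot: [2.691, 1.62, -0.0]
force: [-0.5, 1.0, -0.5]
width: 0.767
clock: 34.7
position: [0.5784, -0.3109, 0.2697]
ee_rot: [1.932, 2.477, -0.001]
force: [0.3, 0.3, -0.8]
width: 0.769
('c', array([ 574.6, -307.1]), 'size', array([48.3, 16. ]), 'long-axis 1.0', 'z med 184.1', 'n', 180)
turn 0.9 then shift cm [52.73  9.63  2.95] | pos [ 0.5783 -0.3111  0.2698] yaw 14.6 w 0.763 F [ 0.3 -0.1  0.3] t 34.75 j7 0.93
```

```bash
python3 -m crank '[[[4.9,0.9,0],-0.9,60],[[4.9,0.9,0],0,60],[[4.9,0.9,0],0,60],[[4.9,0.9,0],0,60],[[4.9,0.9,0],0,60]]';python3 -c "
from h import *
for n in ('top','side','wrist'):
  p,d=get_image(n);P=cloud(n,d); Q,_,_=sel(P,p,.5,.64,-.36,-.25,.165,.195);print(n,*rect(Q)) if len(Q)>5 else 0
  save(p,n+'_7.png')
go(.547,.224,.24,13.7)"
```

```text
clock: 35.25
position: [0.5604, -0.0604, 0.2698]
ee_rot: [1.924, 2.483, 0.0]
force: [0.3, 1.1, 0.5]
width: 0.766
top c [ 575.1 -307.1] size [49.2 14.5] long-axis 3.6 z med 183.8 n 184
side c [ 572.4 -305.4] size [49.4 17.9] long-axis 2.4 z med 178.1 n 135
turn 1.2 then shift cm [27.67  5.31  3.  ] | pos [ 0.5609 -0.0574  0.2695] yaw 14.9 w 0.764 F [ 0.6 -0.5 -0.3] t 35.40 j7 0.48
```

View pics/top_7.png

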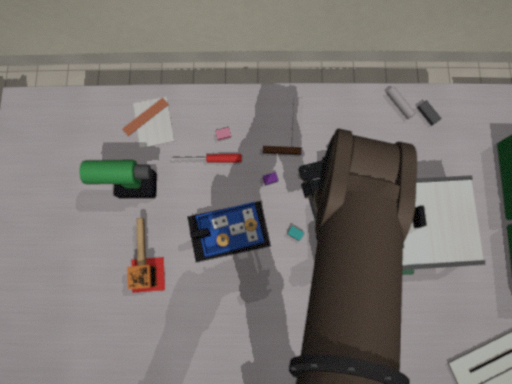

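The handle is now 4 mm short of where it was, so my back-off while still gripping dragged the lid. I'll push it home with closed fingers from the +y side and then back away freely.

```bash
python3 -m crank '[[[0,0,0],6,255],[[0,0,0],6,255]]';python3 -c "
from h import *
go(.574,-.268,.25,2.9)"
```

```text
clock: 35.6
position: [0.5608, -0.0634, 0.27]
ee_rot: [2.177, 2.264, -0.0]
force: [0.5, -0.4, 0.3]
width: 0.642
turn -0.7 then shift cm [-20.5    0.28   2.01] | pos [ 0.5608 -0.0634  0.27  ] yaw 2.2 w 0.642 F [ 0.5 -0.4  0.3] t 35.60 j7 0.29
```

```bash
python3 -m crank '[[[-4.8,0,0],-0.7,255],[[-4.8,0,0],0,255],[[-4.8,0.1,0],0,255],[[-4.8,0.1,1],0,255],[[-1.3,0.1,1],0,255]]' 20; python3 -m crank '[[[0,0,3],0,255],[[0,0,4],0,255],[[0,0,2.8],0,255],[[0,0,0],0,255],[[0,0,0],0,255]]';python3 -c "
from h import *
p,d=get_image('wrist');save(p,'w15.png')
go(.574,-.31,.15,2.9)"
```

```text
clock: 36.1
position: [0.5732, -0.2751, 0.25]
ee_rot: [2.165, 2.272, -0.005]
force: [0.0, -1.1, 0.6]
width: 0.205
clock: 36.6
position: [0.5752, -0.2673, 0.1522]
ee_rot: [-2.157, -2.284, 0.001]
force: [-0.2, -0.1, 1.0]
width: 0.005
turn 0.4 then shift cm [-4.24 -0.4   0.33] | pos [ 0.5759 -0.2675  0.1532] yaw 3.3 w 0.006 F [0.1 0.  0.9] t 36.65 j7 0.75
```

View pics/w15.png

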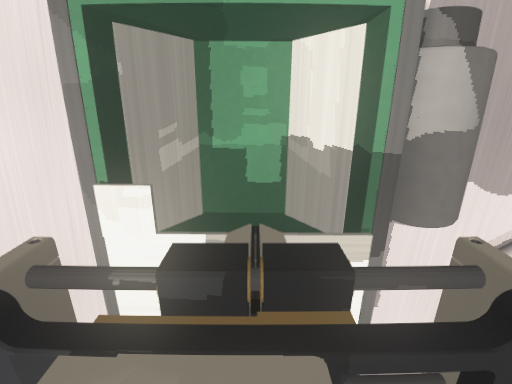

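```bash
python3 -m crank '[[[-1,0,0],0,255],[[-1,0,0],0,255],[[-0.5,0,0],0,255],[[0,0,0],0,255]]';python3 -m crank '[[[-0.5,0,0],0,255],[[0,0,0],0,255]]';python3 -m crank '[[[-0.5,0,0],0,255],[[0,0,0],0,255]]'
```

```text
clock: 37.05
position: [0.577, -0.2926, 0.1524]
ee_rot: [2.155, 2.284, 0.0]
force: [0.0, 0.3, -0.5]
width: 0.008
clock: 37.25
position: [0.5772, -0.2932, 0.1519]
ee_rot: [-2.15, -2.285, -0.005]
force: [-2.4, 10.3, 8.2]
width: 0.006
clock: 37.45
position: [0.5772, -0.2932, 0.1519]
ee_rot: [-2.142, -2.283, -0.011]
force: [-10.1, 25.8, 19.8]
width: 0.006
```

```bash
python3 -m crank '[[[2.5,0,0],0,255],[[0,0,-3],0,255],[[0,0,-4.5],0,200],[[0,0,-4.5],-5,120],[[0,0,0],-5,60]]';python3 -m crank '[[[4.9,0,0],0,60],[[4.9,0,0],0,60],[[4.9,0,0],0,60],[[4.9,0,0],0,60],[[4.9,0,0],0,60]]';python3 -c "
from h import *
for n in ('top','side'):
  p,d=get_image(n);P=cloud(n,d); Q,_,_=sel(P,p,.5,.64,-.36,-.25,.165,.195);print(n,*rect(Q)) if len(Q)>5 else 0
go(.547,.224,.24,13.7)"
```

```text
clock: 37.95
position: [0.5781, -0.2785, 0.2784]
ee_rot: [1.937, 2.461, 0.003]
force: [1.1, -0.1, -0.2]
width: 0.215
clock: 38.45
position: [0.5184, -0.0363, 0.2719]
ee_rot: [1.947, 2.465, 0.0]
force: [1.0, 1.1, -0.1]
width: 0.649
top c [ 575.8 -311.6] size [50.3 15.4] long-axis 2.0 z med 183.8 n 189
side c [ 559.1 -311.7] size [22.4 18.2] long-axis -2.8 z med 179.0 n 63
turn 0.3 then shift cm [23.99  8.83  3.22] | pos [ 0.5181 -0.0301  0.2714] yaw 14.0 w 0.732 F [ 0.3  0.5 -0.8] t 38.55 j7 0.37
```

The lid is back at its stop, handle at −311.6. Now the tray.

```bash
python3 -m crank '[[[4.6,1.7,0],0,60],[[4.6,1.7,0],0,60],[[4.6,1.7,0],0,60],[[4.6,1.7,0],0,60],[[4.6,1.7,1],0,60]]';python3 -m crank '[[[0.5,0.2,1.5],0,60],[[0,0,0],0,60],[[0,0,0],0,60]]';python3 -c "
from h import *
p,d=get_image('wrist');save(p,'w16.png'); P=cloud('wrist',d)
Q,_,_=sel(P,p,.49,.62,.17,.28,.09,.115); print(rect(Q) if len(Q)>5 else len(Q))
go(.547,.224,.064,13.7)"
```

```text
clock: 39.05
position: [0.5496, 0.2071, 0.263]
ee_rot: [1.947, 2.464, 0.004]
force: [1.1, 0.1, -0.5]
width: 0.765
clock: 39.35
position: [0.5496, 0.209, 0.2469]
ee_rot: [1.948, 2.464, -0.002]
force: [-0.3, -0.9, 0.5]
width: 0.769
('c', array([545.3, 225.6]), 'size', array([44.8, 15.2]), 'long-axis -76.9', 'z med 107.8', 'n', 562)
turn -0.4 then shift cm [ 1.57  0.07 18.35] | pos [0.5499 0.2087 0.2475] yaw 13.3 w 0.763 F [ 0.3  0.3 -0.1] t 39.40 j7 -0.03
```

View pics/w16.png

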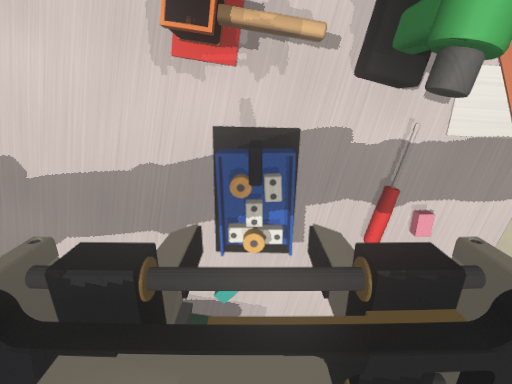

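```bash
python3 -m crank '[[[1.1,0,3],-0.4,60],[[0,0,4.5],0,60],[[0,0,4.5],0,60],[[0,0,4],0,60],[[0,0,2.2],0,60]]';python3 -m crank '[[[0,0,0],0,255],[[0,0,0],0,255],[[0,0,0],0,255],[[0,0,0],0,255],[[0,0,0],0,255]]' 60;python3 -m crank '[[[0,0,0],0,255],[[0,0,0],0,255],[[0,0,0],0,255]]';python3 -c "
from h import *
go(.5477,.2196,.064,13.7)"
```

```text
clock: 39.9
position: [0.5462, 0.2192, 0.063]
ee_rot: [-1.941, -2.47, 0.003]
force: [-0.6, -0.4, 0.5]
width: 0.769
clock: 40.4
position: [0.5474, 0.2219, 0.0661]
ee_rot: [1.938, 2.472, 0.003]
force: [0.7, 0.6, -0.5]
width: 0.376
clock: 40.7
position: [0.5468, 0.2217, 0.065]
ee_rot: [1.938, 2.473, 0.001]
force: [-1.6, 0.1, 2.5]
width: 0.169
turn 0.1 then shift cm [-0.23  0.04  0.1 ] | pos [0.5468 0.2217 0.065 ] yaw 13.8 w 0.169 F [-1.6  0.1  2.5] t 40.70 j7 0.06
```

Gripped at 60 N. I'll lift slowly and check that the tray stays level.

```bash
python3 -m crank '[[[0,0,-0.3],0,255],[[0,0,-0.5],0,255],[[0,0,-0.7],0,255],[[0,0,-0.5],0,255],[[0,0,0],0,255]]';python3 -c "
from h import *
p,d=get_image('side');save(p,'s2.png',(180,150,370,320),3)
p,d=get_image('wrist');save(p,'w17.png')
go(.5477,.2196,.064,13.7);print(monitor.observe()['ft_torque'])"
```

```text
clock: 41.2
position: [0.5473, 0.2218, 0.0858]
ee_rot: [1.938, 2.472, 0.002]
force: [0.3, 0.5, -6.0]
width: 0.17
turn 0.1 then shift cm [-0.22  0.04  2.1 ] | pos [0.5468 0.2217 0.085 ] yaw 13.8 w 0.174 F [ 0.5 -0.2 -5.4] t 41.30 j7 0.05
[ 0.2842269   0.16986276 -0.06432537]
```

View pics/s2.png

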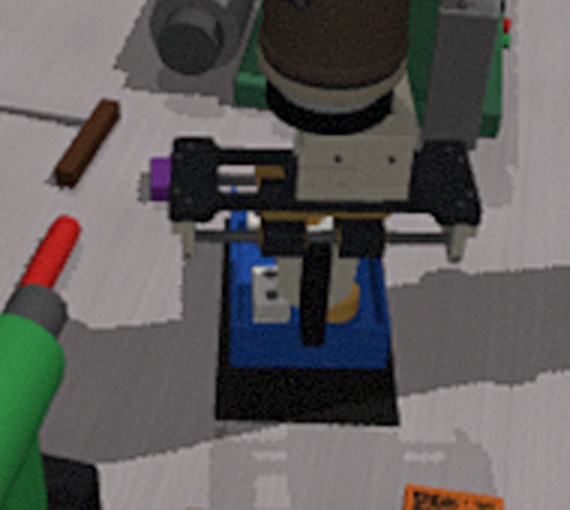

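View pics/w17.png

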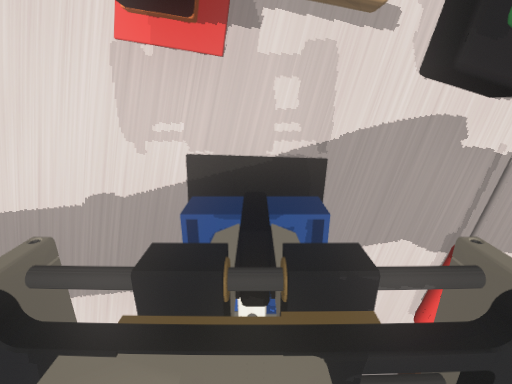

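The lift reads −6.0 N, which is the tray plus exactly 6 blanks. Next I'll check the tray's pitch from the handle top and walls.

```bash
cat > pitch.py <<'E'
from h import *
def blue(p): 
    p=p.astype(int); return (p[...,2]>90)&(p[...,2]>p[...,0]+50)&(p[...,2]>p[...,1]+30)
def tp():
  s,R=st(); v=R[:2,1]; 
  if v[0]<0: v=-v
  u=np.array([v[1],-v[0]])   # tray forward
  g=s['position'][:2]
  for n in ('side','top','wrist'):
    p,d=get_image(n); P=cloud(n,d); m=blue(p)&(d>0)
    Q=P[m]; a=(Q[:,:2]-g)@u; l=(Q[:,:2]-g)@v; 
    k=(abs(l)<.062)&(a>-.1)&(a<.2)&(Q[:,2]>.0); Q,a,l=Q[k],a[k],l[k]
    # outer walls upper envelope
    out=[]
    for x in np.arange(-.09,.18,.02):
        w=(a>x)&(a<x+.02)
        if w.sum()>4: out.append((round(x+.01,2),round(np.percentile(Q[w,2],97)*1000,0),round(np.percentile(Q[w,2],3)*1000,0),int(w.sum())))
    print(n,out)
  go(*s['position'])
tp()
E
python3 pitch.py
```

```text
side [(np.float64(0.0), np.float64(65.0), np.float64(56.0), 30), (np.float64(0.02), np.float64(64.0), np.float64(28.0), 15), (np.float64(0.04), np.float64(64.0), np.float64(25.0), 53), (np.float64(0.06), np.float64(64.0), np.float64(26.0), 43), (np.float64(0.08), np.float64(64.0), np.float64(25.0), 49), (np.float64(0.1), np.float64(64.0), np.float64(25.0), 72), (np.float64(0.12), np.float64(28.0), np.float64(2.0), 10), (np.float64(0.14), np.float64(64.0), np.float64(3.0), 12)]
top [(np.float64(0.02), np.float64(61.0), np.float64(24.0), 19), (np.float64(0.04), np.float64(63.0), np.float64(23.0), 59), (np.float64(0.06), np.float64(63.0), np.float64(24.0), 99), (np.float64(0.08), np.float64(64.0), np.float64(23.0), 216), (np.float64(0.1), np.float64(64.0), np.float64(23.0), 211), (np.float64(0.12), np.float64(65.0), np.float64(23.0), 66), (np.float64(0.14), np.float64(64.0), np.float64(23.0), 136), (np.float64(0.16), np.float64(57.0), np.float64(3.0), 39)]
wrist [(np.float64(-0.04), np.float64(157.0), np.float64(155.0), 9), (np.float64(0.0), np.float64(64.0), np.float64(61.0), 948), (np.float64(0.02), np.float64(63.0), np.float64(26.0), 1044), (np.float64(0.04), np.float64(28.0), np.float64(26.0), 101), (np.float64(0.1), np.float64(28.0), np.float64(26.0), 95), (np.float64(0.12), np.float64(28.0), np.float64(26.0), 29)]
turn -0.0 then shift cm [ 0.01  0.03 -0.04] | pos [0.5465 0.2215 0.0846] yaw 13.8 w 0.177 F [ 0.7 -0.1 -6.5] t 41.45 j7 0.05
```

The tray is level, with wall tops at 64 mm along its full length. I'll raise it and carry it gently.

```bash
python3 -m crank '[[[0,0,-0.7],0,255],[[0,0,-1.4],0,255],[[0,0,-2],0,255],[[0,0,-2.3],0,255],[[0,0,-2.5],0,255]]';python3 -m crank '[[[0,0,-2.5],0,255],[[0,0,-2.3],1,255],[[0,0,-2],2,255],[[0,0,-1.7],2,255],[[0,0,-1.2],2,255]]';python3 -m crank '[[[0,0,-0.6],2,255],[[0,0,0],1.3,255],[[0,0,0],0.6,255],[[0,0,0],0,255]]'; python3 -c "
from h import *
go(.5747,-.085,.277,2.9)"
```

```text
clock: 41.95
position: [0.5467, 0.2213, 0.1756]
ee_rot: [1.938, 2.472, 0.0]
force: [0.7, 0.6, -5.3]
width: 0.17
clock: 42.45
position: [0.5471, 0.2213, 0.2734]
ee_rot: [2.087, 2.347, 0.004]
force: [0.5, -0.0, -6.0]
width: 0.174
clock: 42.85
position: [0.5464, 0.2214, 0.2766]
ee_rot: [-2.164, -2.277, 0.001]
force: [-0.4, -0.0, -5.3]
width: 0.172
turn 0.0 then shift cm [-3.075e+01  1.270e+00 -3.000e-02] | pos [0.5464 0.2214 0.2766] yaw 2.9 w 0.172 F [-0.4 -0.  -5.3] t 42.85 j7 -0.22
```

```bash
python3 -m crank '[[[-0.5,0,0],0,255],[[-1,0.1,0],0,255],[[-1.5,0.1,0],0,255],[[-2,0.1,0],0,255],[[-2.5,0.1,0],0,255]]';python3 -m crank '[[[-2.5,0.1,0],0,255],[[-2.5,0.1,0],0,255],[[-2.5,0.1,0],0,255],[[-2.5,0.1,0],0,255],[[-2.5,0.1,0],0,255]]';python3 -m crank '[[[-2.5,0.1,0],0,255],[[-2.5,0.1,0],0,255],[[-2,0.1,0],0,255],[[-1.5,0,0],0,255],[[-1,0,0],0,255]]';python3 -m crank '[[[-0.5,0,0],0,255],[[0,0,0],0,255]]'; python3 pitch.py; python3 -c "
from h import *
p,d=get_image('side');save(p,'s3.png',(180,20,400,250),3)
p,d=get_image('top');save(p,'t8.png',(200,80,480,300),2.5)
go(.5747,-.085,.277,2.9)"
```

```text
clock: 43.35
position: [0.5546, 0.1452, 0.2767]
ee_rot: [2.164, 2.277, -0.0]
force: [0.6, 0.3, -5.7]
width: 0.171
clock: 43.85
position: [0.5655, 0.0194, 0.2769]
ee_rot: [2.166, 2.275, -0.0]
force: [0.3, -0.1, -5.3]
width: 0.173
clock: 44.35
position: [0.5732, -0.0748, 0.2768]
ee_rot: [2.167, 2.275, -0.001]
force: [-0.6, 1.1, -6.4]
width: 0.172
clock: 44.55
position: [0.5739, -0.0778, 0.2767]
ee_rot: [-2.165, -2.277, 0.0]
force: [-0.3, -0.6, -5.2]
width: 0.177
side [(np.float64(0.0), np.float64(256.0), np.float64(253.0), 15), (np.float64(0.02), np.float64(255.0), np.float64(253.0), 5), (np.float64(0.04), np.float64(256.0), np.float64(253.0), 10), (np.float64(0.06), np.float64(255.0), np.float64(231.0), 12), (np.float64(0.08), np.float64(255.0), np.float64(218.0), 21), (np.float64(0.1), np.float64(255.0), np.float64(218.0), 25), (np.float64(0.12), np.float64(255.0), np.float64(218.0), 15), (np.float64(0.14), np.float64(255.0), np.float64(218.0), 18)]
top []
wrist [(np.float64(-0.04), np.float64(349.0), np.float64(347.0), 14), (np.float64(-0.02), np.float64(257.0), np.float64(252.0), 221), (np.float64(0.0), np.float64(256.0), np.float64(254.0), 814), (np.float64(0.02), np.float64(228.0), np.float64(218.0), 1093), (np.float64(0.04), np.float64(220.0), np.float64(217.0), 63), (np.float64(0.1), np.float64(220.0), np.float64(218.0), 109), (np.float64(0.12), np.float64(220.0), np.float64(218.0), 15)]
turn -0.0 then shift cm [-0.16 -0.03 -0.01] | pos [ 0.5741 -0.0762  0.2767] yaw 3.0 w 0.170 F [ 0.1  0.5 -4.1] t 44.70 j7 0.32
turn 0.1 then shift cm [-0.87  0.02 -0.03] | pos [ 0.574  -0.0764  0.2767] yaw 3.0 w 0.167 F [-0.2  0.6 -5.7] t 44.80 j7 0.32
```

View pics/s3.png

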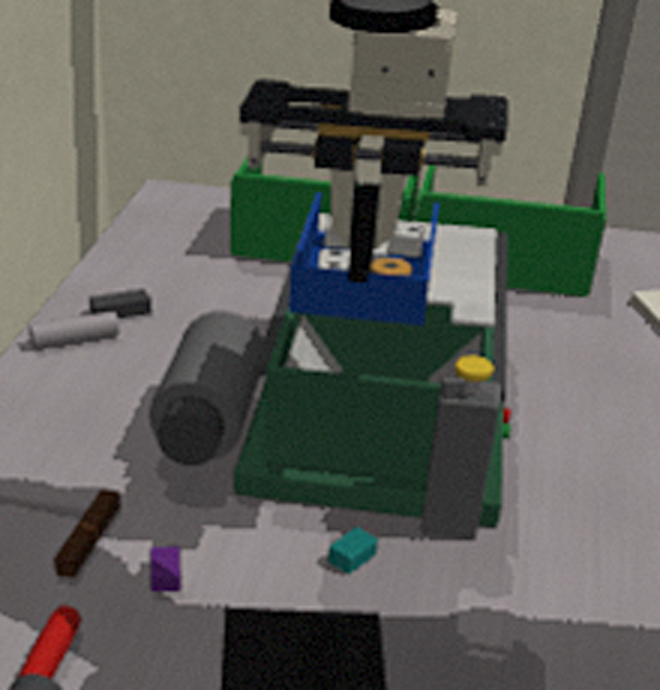

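View pics/t8.png

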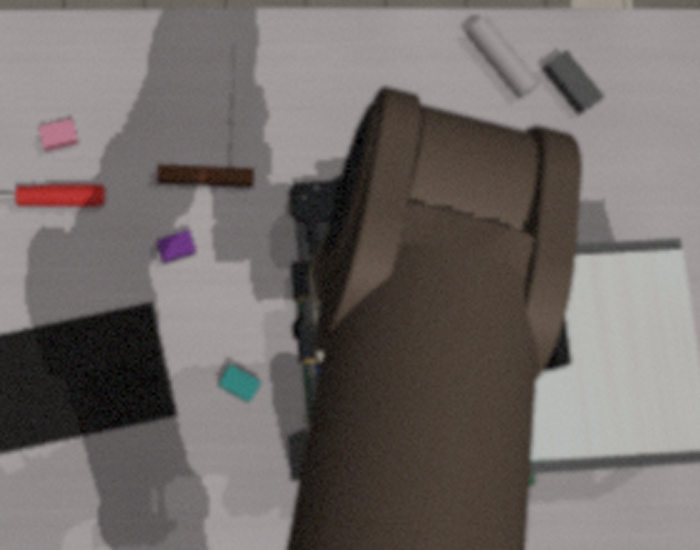

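```bash
python3 -m crank '[[[-0.6,0,0],0,255],[[0,0,0],0,255],[[0,0,0],0,255]]' 35; python3 pitch.py | grep -v top; python3 -m crank '[[[0,0,0],0,255],[[0,0,0],0,255]]' 25;  python3 pitch.py | grep -v top
```

```text
clock: 45.1
position: [0.5743, -0.0837, 0.2768]
ee_rot: [2.165, 2.277, 0.0]
force: [0.5, -0.3, -6.0]
width: 0.171
side [(np.float64(0.0), np.float64(256.0), np.float64(253.0), 16), (np.float64(0.02), np.float64(256.0), np.float64(254.0), 5), (np.float64(0.04), np.float64(255.0), np.float64(253.0), 10), (np.float64(0.06), np.float64(255.0), np.float64(252.0), 10), (np.float64(0.08), np.float64(256.0), np.float64(217.0), 23), (np.float64(0.1), np.float64(256.0), np.float64(217.0), 24), (np.float64(0.12), np.float64(256.0), np.float64(218.0), 16), (np.float64(0.14), np.float64(256.0), np.float64(218.0), 17)]
wrist [(np.float64(-0.04), np.float64(349.0), np.float64(348.0), 13), (np.float64(-0.02), np.float64(308.0), np.float64(301.0), 5), (np.float64(0.0), np.float64(256.0), np.float64(253.0), 1001), (np.float64(0.02), np.float64(255.0), np.float64(218.0), 1086), (np.float64(0.04), np.float64(220.0), np.float64(218.0), 91), (np.float64(0.1), np.float64(220.0), np.float64(218.0), 101), (np.float64(0.12), np.float64(220.0), np.float64(218.0), 26)]
turn -0.0 then shift cm [-0.04 -0.01 -0.01
[... 505 characters left out ...]
7.0), 27), (np.float64(0.12), np.float64(256.0), np.float64(218.0), 15), (np.float64(0.14), np.float64(255.0), np.float64(218.0), 17)]
wrist [(np.float64(-0.04), np.float64(349.0), np.float64(347.0), 13), (np.float64(-0.02), np.float64(308.0), np.float64(301.0), 5), (np.float64(0.0), np.float64(256.0), np.float64(253.0), 1003), (np.float64(0.02), np.float64(255.0), np.float64(218.0), 1078), (np.float64(0.04), np.float64(220.0), np.float64(218.0), 103), (np.float64(0.1), np.float64(220.0), np.float64(218.0), 96), (np.float64(0.12), np.float64(220.0), np.float64(218.0), 32)]
turn -0.0 then shift cm [ 0.  0. -0.] | pos [ 0.5743 -0.0834  0.2768] yaw 2.9 w 0.175 F [-0.5 -0.5 -4.9] t 45.60 j7 0.33
```

```bash
cat > pk.py <<'E'
import pitch
E
sed -i 's/out.append((round(x+.01,2),round(np.percentile(Q\[w,2\],97)\*1000,0),round(np.percentile(Q\[w,2\],3)\*1000,0),int(w.sum())))/out.append((int(x*1000+10),int(np.percentile(Q[w,2],97)*1000),int(np.percentile(Q[w,2],3)*1000)))/; s/(.side.,.top.,.wrist.)/("side",)/' pitch.py
for f in 20; do :; done
python3 -m crank '[[[0,0,0],0,255],[[0,0,0],0,255]]' 19;  python3 pitch.py;python3 -m crank '[[[0,0,0],0,255],[[0,0,0],0,255]]' 15;  python3 pitch.py
```

```text
clock: 45.8
position: [0.5743, -0.0835, 0.2768]
ee_rot: [2.164, 2.277, 0.0]
force: [-0.3, -0.2, -4.8]
width: 0.174
side [(0, 256, 253), (20, 255, 254), (40, 255, 252), (60, 255, 252), (80, 255, 217), (100, 255, 218), (120, 255, 217), (140, 255, 217)]
turn -0.0 then shift cm [-0.01  0.    0.  ] | pos [ 0.5743 -0.0834  0.2768] yaw 2.9 w 0.172 F [-0.  -0.9 -5.4] t 45.85 j7 0.33
clock: 46.05
position: [0.5743, -0.0836, 0.2768]
ee_rot: [2.164, 2.277, -0.0]
force: [1.0, -0.9, -5.5]
width: 0.179
side [(-19, 256, 219), (40, 244, 241), (80, 234, 230)]
turn -0.0 then shift cm [-0.01  0.   -0.  ] | pos [ 0.5743 -0.0835  0.2768] yaw 2.9 w 0.173 F [ 0.6  0.6 -5.4] t 46.10 j7 0.33
```

```bash
python3 -m crank '[[[0,0,0],0,255]]' 15;  python3 pitch.py;python3 -m crank '[[[0,0,0],0,255],[[0,0,0],0,255]]' 15;  python3 pitch.py; python3 -c "
from h import *
p,d=get_image('side');save(p,'s4.png',(180,20,400,250),3)"
```

```text
clock: 46.2
position: [0.5742, -0.0833, 0.2767]
ee_rot: [-2.164, -2.277, -0.0]
force: [-0.1, 0.2, -5.8]
width: 0.176
side [(-39, 258, 226), (-19, 258, 255)]
turn -0.0 then shift cm [-0.01 -0.   -0.  ] | pos [ 0.5742 -0.0832  0.2767] yaw 2.9 w 0.173 F [ 0.8  0.7 -6.4] t 46.25 j7 0.33
clock: 46.45
position: [0.5743, -0.0835, 0.2768]
ee_rot: [2.164, 2.277, -0.0]
force: [-0.3, 0.7, -5.6]
width: 0.171
side [(-39, 259, 227), (-19, 260, 255)]
turn -0.0 then shift cm [-0. -0.  0.] | pos [ 0.5743 -0.0835  0.2768] yaw 2.9 w 0.176 F [ 0.2 -0.5 -4.9] t 46.50 j7 0.33
```

View pics/s4.png

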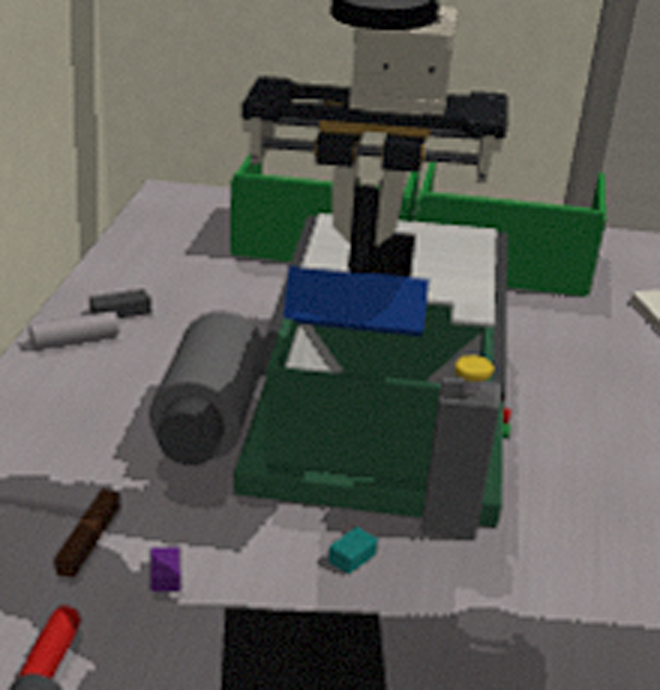

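```bash
python3 -m crank '[[[0,0,0],0,255],[[0,0,0],0,255]]' 12;  python3 pitch.py;python3 -m crank '[[[0,0,0],0,255],[[0,0,0],0,255]]' 10;  python3 pitch.py;  python3 -c "
from h import *
p,d=get_image('side');save(p,'s5.png',(180,20,400,250),3)
p,d=get_image('wrist');save(p,'w18.png')
"
```

```text
clock: 46.75
position: [0.5743, -0.0835, 0.2768]
ee_rot: [2.164, 2.277, 0.0]
force: [0.3, -0.1, -5.5]
width: 0.178
side [(-39, 259, 227), (-19, 259, 256)]
turn -0.0 then shift cm [ 0.  0. -0.] | pos [ 0.5743 -0.0835  0.2768] yaw 2.9 w 0.174 F [-0.4  0.5 -6.3] t 46.80 j7 0.33
clock: 47.0
position: [0.5743, -0.0834, 0.2768]
ee_rot: [-2.164, -2.277, -0.0]
force: [-0.5, 0.4, -5.3]
width: 0.172
side [(-59, 231, 228), (-39, 258, 227), (-19, 258, 257)]
turn -0.0 then shift cm [ 0. -0.  0.] | pos [ 0.5743 -0.0835  0.2768] yaw 2.9 w 0.176 F [ 0.1 -0.2 -6.3] t 47.05 j7 0.33
```

View pics/s5.png

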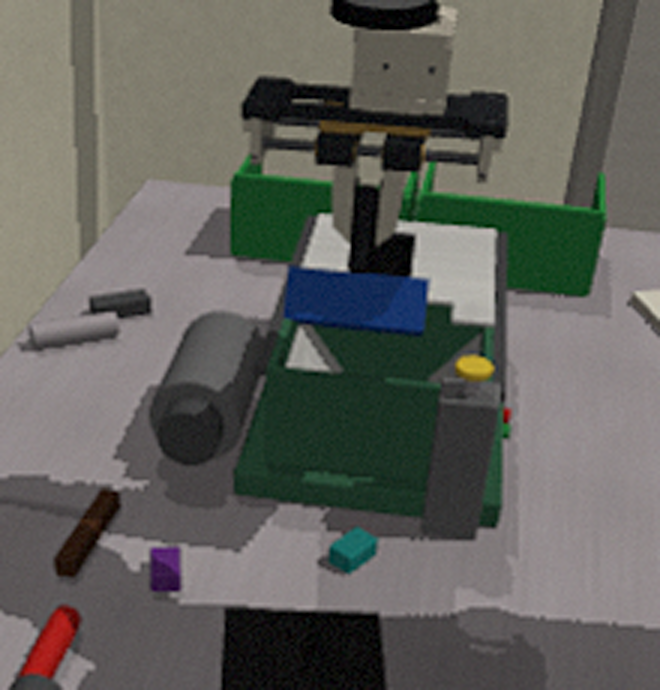

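View pics/w18.png

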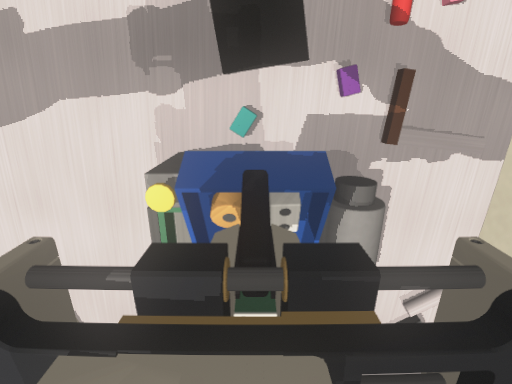

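```bash
cat > ang.py <<'E'
from h import *
from pitch import blue
def ang():
    s,R=st(); v=R[:2,1]; v=v if v[0]>0 else -v; u=np.array([v[1],-v[0]]); g=s['position'][:2]
    p,d=get_image('side'); P=cloud('side',d); m=blue(p)&(d>0); Q=P[m]; a=(Q[:,:2]-g)@u; l=(Q[:,:2]-g)@v
    k=(abs(l)<.05)&(a>-.12)&(a<.02)&(Q[:,2]>.1); A=np.c_[a[k],l[k],np.ones(k.sum())]
    # plane a = c0*z + c1*l + c2
    B=np.c_[Q[k,2],l[k],np.ones(k.sum())]; c,*_=np.linalg.lstsq(B,a[k],rcond=None)
    r=a[k]-B@c; j=abs(r)<.004; c,*_=np.linalg.lstsq(B[j],a[k][j],rcond=None)
    print('tilt deg %.1f n %d'%(np.degrees(np.arctan(c[0])),j.sum()),'z range',Q[k,2].min(),Q[k,2].max(),'F',np.round(s['force'],1))
if __name__=='__main__': ang()
E
sed -i 's/^tp()/if __name__=="__main__": tp()/' pitch.py
python3 ang.py; python3 ang.py
```

```text
tilt deg 27.9 n 202 z range 0.22163733107462205 0.2617085194806292 F [ 0.1  0.5 -5.5]
tilt deg 28.9 n 203 z range 0.2229972176971359 0.26107505066368064 F [-0.1  0.6 -4.5]
```

```bash
python3 -m crank '[[[0,0,0],0,255],[[0,0,0],0,255]]' 7.5;  python3 ang.py;python3 -m crank '[[[0,0,0],0,255],[[0,0,0],0,255]]' 6;  python3 ang.py
```

```text
clock: 47.45
position: [0.5743, -0.0835, 0.2768]
ee_rot: [2.164, 2.277, -0.0]
force: [0.2, -0.4, -6.2]
width: 0.175
tilt deg 33.2 n 344 z range 0.22920570649531016 0.2628220788820869 F [ 0.2 -0.4 -6.2]
clock: 47.7
position: [0.5744, -0.0834, 0.2769]
ee_rot: [2.164, 2.277, 0.0]
force: [0.2, -0.3, -3.5]
width: 0.175
tilt deg 43.7 n 537 z range 0.2381139036641256 0.2678292696666262 F [ 0.2 -0.3 -3.5]
```

Now the blanks are going: the force dropped to −3.5 N at about 44° tilt.

```bash
python3 -m crank '[[[0,0,0],0,255],[[0,0,0],0,255]]' 6;  python3 ang.py; python3 -c "
from h import *
p,d=get_image('side');save(p,'s6.png',(180,20,400,250),3)
p,d=get_image('wrist');save(p,'w19.png')
go(.5747,-.085,.277,2.9)"
```

```text
clock: 47.95
position: [0.5745, -0.0835, 0.2771]
ee_rot: [2.164, 2.277, 0.001]
force: [1.1, -0.2, -1.9]
width: 0.173
tilt deg 44.0 n 528 z range 0.23798064272537184 0.2676527473854247 F [ 1.1 -0.2 -1.9]
turn 0.0 then shift cm [-0.15  0.01  0.  ] | pos [ 0.5745 -0.0835  0.277 ] yaw 2.9 w 0.173 F [ 0.5  0.4 -1.1] t 48.10 j7 0.33
```

View pics/s6.png

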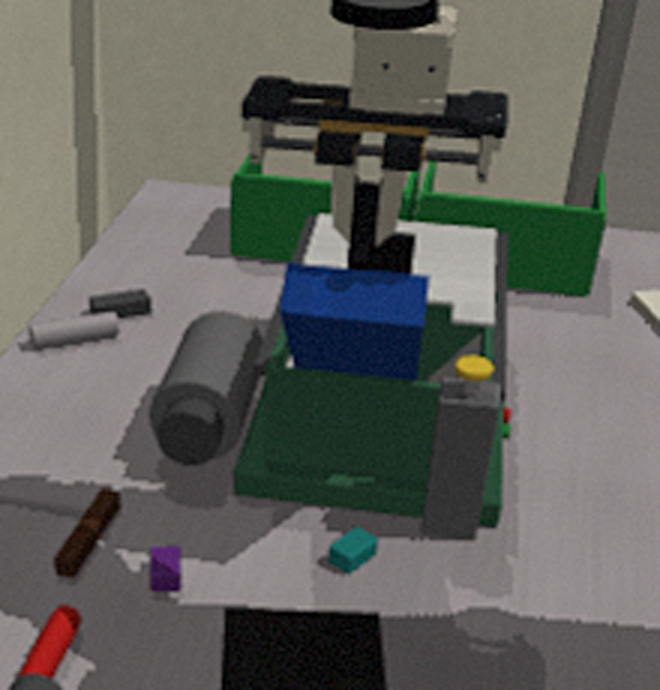

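View pics/w19.png

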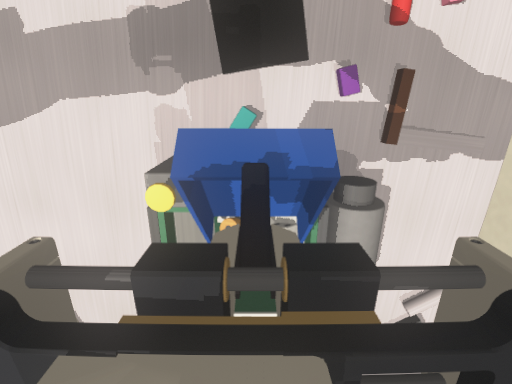

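```bash
python3 -m crank '[[[0,0,0],0,255],[[0,0,0],0,255],[[0,0,-0.7],0,255],[[0,0,-1.5],0,255],[[0,0,-1.5],0,255]]' 60; python3 -m crank '[[[0,0,-1],0,255],[[0,0,-0.5],0,255],[[0,0,0],0,255]]'; python3 ang.py; python3 -c "
from h import *
p,d=get_image('side');save(p,'s7.png',(180,0,400,230),3)
p,d=get_image('wrist');save(p,'w20.png')
go(.5747,-.085,.277,2.9)"
```

```text
clock: 48.6
position: [0.5742, -0.0835, 0.3146]
ee_rot: [-2.164, -2.277, 0.0]
force: [0.4, -0.2, -2.7]
width: 0.172
clock: 48.9
position: [0.5746, -0.0835, 0.3294]
ee_rot: [2.164, 2.277, 0.001]
force: [0.7, -0.4, -2.2]
width: 0.172
tilt deg 44.9 n 527 z range 0.2902138148585741 0.3199621825195031 F [ 0.7 -0.4 -2.2]
turn 0.0 then shift cm [-0.18  0.07  5.11] | pos [ 0.574  -0.0833  0.3281] yaw 2.9 w 0.169 F [ 0.9 -0.3 -1.5] t 49.05 j7 0.31
```

View pics/s7.png

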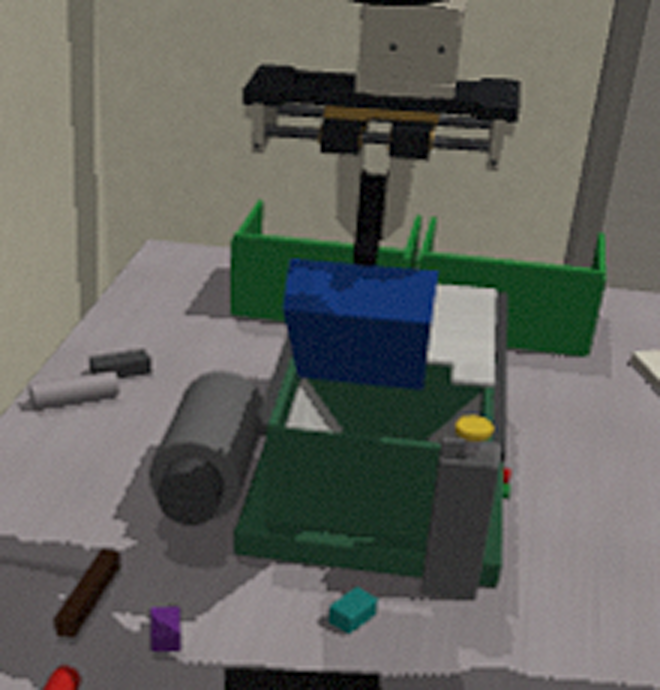

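View pics/w20.png

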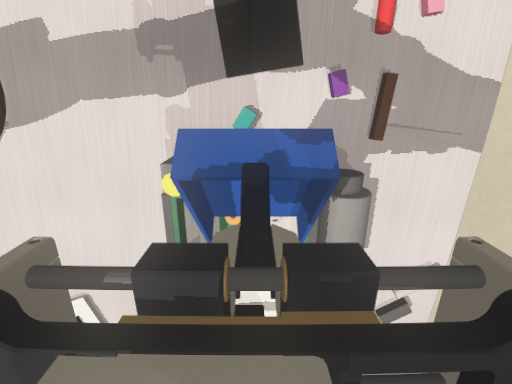

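The weight is now about −2.2 N, i.e. the empty tray at 2.45 N. I'll look into the hopper after moving the tray away, locked at 45° nose-down with 60 N.

```bash
python3 -m crank '[[[1,0,-0.5],0,255],[[2,0,-1],0,255],[[3,-0.1,-1],0,255],[[4,-0.1,-0.5],-2,255],[[4,-0.2,0],-2,255]]'; python3 -m crank '[[[4,-0.2,0],-2,255],[[4,-0.2,0],-2,255],[[3,-0.2,0],-2,255],[[2,0,0],-0.8,255],[[1,0,0],0,255]]'; python3 -c "
from h import *
p,d=get_image('top');P=cloud('top',d); save(p,'t9.png',(160,120,500,320),2.3)
m=(P[...,2]<.012)&(p.max(-1)<45)&(P[...,0]>.42)&(P[...,0]<.7)&(P[...,1]<.30)&(P[...,1]>0.0)
m=cv2.morphologyEx(m.astype(np.uint8),cv2.MORPH_OPEN,np.ones((3,3)))>0
print('mat',*rect(P[m]))
go(.56,.14,.3,13.7)"
```

```text
clock: 49.55
position: [0.5618, 0.0579, 0.3596]
ee_rot: [2.082, 2.352, 0.002]
force: [0.7, 1.4, -3.2]
width: 0.171
clock: 50.05
position: [0.5316, 0.1953, 0.3586]
ee_rot: [-1.937, -2.473, 0.0]
force: [0.2, -0.7, -2.3]
width: 0.17
mat c [573.4 111.4] size [124.5 107.2] long-axis 12.7 z med 3.5 n 1667
turn 0.1 then shift cm [-6.09  1.45  5.85] | pos [0.5316 0.1958 0.3586] yaw 13.8 w 0.173 F [-0.7  2.3 -2.5] t 50.10 j7 -0.06
```

View pics/t9.png

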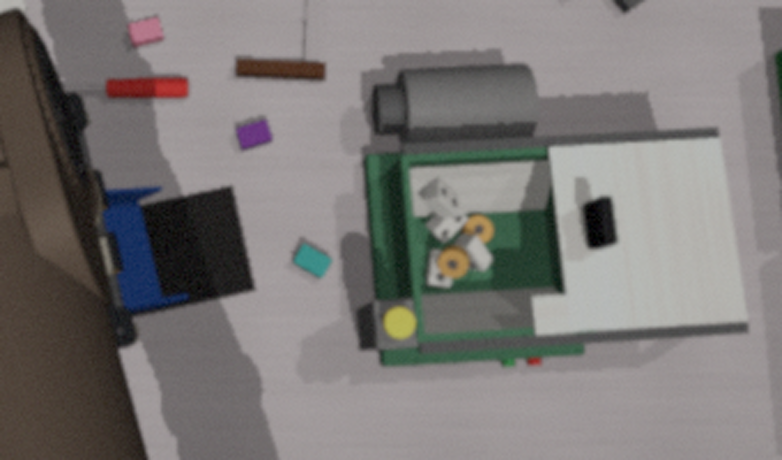

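All six blanks are in the hopper: blocks at (438,193), (447,224), (475,250), (440,268) and discs at (480,228), (453,262). Now I'll lay the tray back down: lip onto the mat first, then rotate it flat by moving back and down.

```bash
python3 -c "
from h import *
go(.571,.126,.165,13.7)"; python3 -m crank '[[[-1.5,0.4,3],0,255],[[-1.9,0.5,4.4],0,255],[[-1.9,0.5,4.4],0,255],[[-1.6,0.4,4.4],0,255],[[-0.9,0.3,3],0,255]]'; python3 ang.py;  python3 -c "
from h import *
go(.571,.126,.149,13.7)
p,d=get_image('side');save(p,'s8.png',(180,100,400,330),2.5)"
```

```text
turn 0.1 then shift cm [-7.72  2.19 19.35] | pos [0.5316 0.1958 0.3586] yaw 13.8 w 0.173 F [-0.7  2.3 -2.5] t 50.10 j7 -0.06
clock: 50.6
position: [0.5709, 0.1179, 0.1643]
ee_rot: [1.947, 2.466, -0.005]
force: [-1.4, 0.9, -2.5]
width: 0.172
tilt deg 43.8 n 216 z range 0.12771384165868369 0.15611993961837964 F [-1.4  0.9 -2.5]
turn -0.3 then shift cm [0.89 0.38 1.14] | pos [0.5695 0.1165 0.1605] yaw 13.4 w 0.169 F [-1.2 -1.5 -6.7] t 50.65 j7 0.18
```

View pics/s8.png

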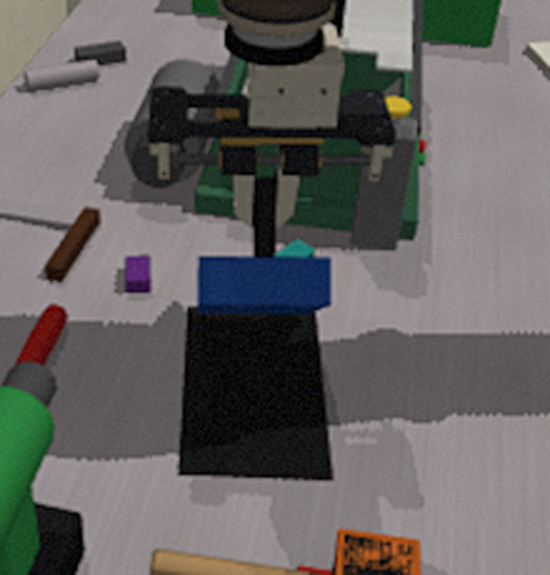

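```bash
python3 -m crank '[[[1.2,0.3,0],0.3,255],[[0,0,0],0,255],[[0,0,0],0,255]]'; python3 -c "
from h import *
go(.571,.126,.149,13.7)"
```

```text
clock: 51.0
position: [0.5722, 0.1363, 0.1687]
ee_rot: [1.943, 2.467, 0.005]
force: [-1.1, -0.5, -1.8]
width: 0.171
turn -0.2 then shift cm [-0.98 -0.36  1.97] | pos [0.5722 0.1363 0.1687] yaw 13.5 w 0.171 F [-1.1 -0.5 -1.8] t 51.00 j7 0.16
```

```bash
python3 -m crank '[[[0,-0.3,0.6],0,255],[[0,0,0.6],0,255],[[0,0,0.4],0,255],[[0,0,0],0,255]]'; python3 -m crank '[[[0,0,0.3],0,255],[[0,0,0],0,255]]'; python3 -c "
from h import *
go(.571,.126,.149,13.7)
P=cloud('wrist',get_image('wrist')[1])"; python3 ang.py
```

```text
clock: 51.4
position: [0.5683, 0.1343, 0.1521]
ee_rot: [-1.946, -2.466, -0.002]
force: [-5.5, 1.7, 16.3]
width: 0.17
clock: 51.6
position: [0.5686, 0.1359, 0.1514]
ee_rot: [-1.944, -2.466, -0.007]
force: [-14.0, 3.5, 40.5]
width: 0.17
turn -0.2 then shift cm [-1.02 -0.    0.23] | pos [0.5686 0.1359 0.1514] yaw 13.5 w 0.170 F [-14.    3.5  40.5] t 51.60 j7 0.17
tilt deg 43.8 n 254 z range 0.11408118607874128 0.1417559211492115 F [-13.2   5.   39.1]
```

```bash
python3 -m crank '[[[0.5,0,0],0,255],[[1.2,0,0],0,255],[[1.2,0,0.5],0,255],[[1.2,0,0.6],0,255],[[0,0,0],0,255]]' 10; python3 -c "
from h import *
go(.571,.126,.149,13.7)"; python3 ang.py
```

```text
clock: 52.2
position: [0.5579, 0.177, 0.1355]
ee_rot: [-1.941, -2.468, -0.0]
force: [1.6, -0.8, -1.0]
width: 0.173
turn -0.1 then shift cm [-5.27  0.07 -1.36] | pos [0.5579 0.177  0.1355] yaw 13.6 w 0.173 F [ 1.6 -0.8 -1. ] t 52.20 j7 0.10
tilt deg 29.3 n 18 z range 0.10113324142973042 0.11902780601209038 F [ 1.6 -0.8 -1. ]
```

```bash
python3 -m crank '[[[0.8,0,0.6],0,255],[[0.8,0,0.6],0,255],[[0.7,0,0.6],0,255],[[0.3,0,0.5],0,255],[[0,0,0],0,255]]' 10; python3 -c "
from h import *
go(.571,.126,.149,13.7)
p,d=get_image('side');save(p,'s9.png',(180,100,400,330),2.5)"; python3 ang.py
```

```text
clock: 52.75
position: [0.5521, 0.2002, 0.1128]
ee_rot: [-1.944, -2.467, 0.001]
force: [0.3, 0.0, -2.6]
width: 0.179
turn -0.2 then shift cm [-7.65  0.07 -3.63] | pos [0.5521 0.2002 0.1128] yaw 13.5 w 0.179 F [ 0.3  0.  -2.6] t 52.75 j7 0.07
tilt deg 0.5 n 2 z range 0.12221996329188457 0.12490994584131773 F [-0.6  0.3 -2.3]
```

View pics/s9.png

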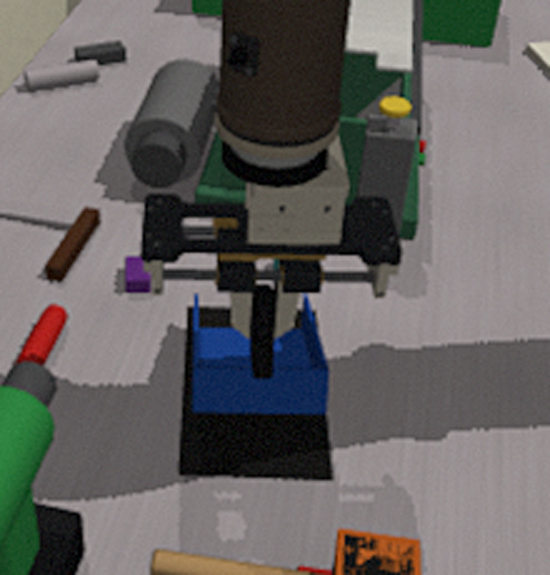

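```bash
sed -i 's/("side",)/("side","top")/' pitch.py; python3 pitch.py
```

```text
side [(-39, 123, 55), (0, 86, 81), (20, 79, 75), (40, 72, 29), (60, 63, 22), (80, 59, 16), (100, 52, 8), (120, 45, 2)]
top [(20, 41, 33), (40, 68, 28), (60, 65, 21), (80, 58, 14), (100, 51, 7), (120, 47, 4)]
turn -0.0 then shift cm [ 0.04 -0.02  0.03] | pos [0.5527 0.198  0.1133] yaw 13.4 w 0.175 F [ 0.  -0.7 -2.2] t 52.95 j7 0.07
```

```bash
python3 -m crank '[[[0.7,0,0.7],0,255],[[0.7,0,0.7],0,255],[[0.5,0,0.7],0,255],[[0.3,0,0.6],0,255],[[0,0,0],0,255]]' 10; python3 pitch.py; python3 -m crank '[[[0.5,0,0.6],0,255],[[0.3,0,0.6],0,255],[[0.2,0,0.5],0,255],[[0,0,0.2],0,255],[[0,0,0],0,255]]' 10; python3 pitch.py
```

```text
clock: 53.45
position: [0.5469, 0.2213, 0.0856]
ee_rot: [-1.944, -2.466, 0.002]
force: [0.1, 0.5, -1.7]
width: 0.173
side [(-19, 127, 21), (0, 61, 58), (20, 57, 18), (40, 55, 16), (60, 53, 14), (80, 50, 12), (100, 14, 9), (120, 45, 2), (140, 36, 2)]
top [(20, 25, 16), (40, 24, 14), (60, 53, 13), (80, 50, 11), (100, 49, 9), (120, 46, 6), (140, 46, 4)]
turn -0.0 then shift cm [ 0.13 -0.03  0.08] | pos [0.5475 0.2201 0.0864] yaw 13.4 w 0.177 F [ 1.   0.3 -1.9] t 53.55 j7 0.05
clock: 54.05
position: [0.5453, 0.2311, 0.0679]
ee_rot: [-1.946, -2.466, -0.001]
force: [-1.0, 2.8, 3.3]
width: 0.176
side [(-19, 166, 8), (0, 45, 41), (20, 43, 5), (40, 42, 5), (60, 43, 5), (80, 32, 4), (100, 43, 5), (120, 27, 6), (140, 22, 5)]
top [(20, 12, 3), (40, 12, 3), (60, 42, 4), (80, 44, 3), (100, 43, 3), (120, 44, 3), (140, 43, 3)]
turn -0.0 then shift cm [ 0. -0.  0.] | pos [0.5453 0.2311 0.068 ] yaw 13.5 w 0.175 F [-0.7  3.2  3.7] t 54.15 j7 0.05
```

```bash
python3 -m crank '[[[0,0,0.3],0,255],[[0,0,0],0,255],[[0,0,0],0,90],[[0,0,0],0,60],[[0,0,0],0,60]]' 10; python3 -m crank '[[[0,0,0],0,60],[[0,0,-3],0,60],[[0,0,-4],0,60],[[0,0,-4.5],0,60],[[0,0,-4.5],0,60]]'; python3 -c "
from h import *
p,d=get_image('wrist');save(p,'w21.png')
p,d=get_image('top');save(p,'t10.png',(110,120,350,320),3)
go(.5756,-.3115,.25,92.9);go(.5756,-.3115,.25,2.9)"
```

```text
clock: 54.65
position: [0.5454, 0.2298, 0.0645]
ee_rot: [1.947, 2.465, -0.001]
force: [0.4, -0.0, -0.0]
width: 0.387
clock: 55.15
position: [0.5451, 0.2297, 0.2263]
ee_rot: [1.947, 2.465, -0.001]
force: [-0.1, 0.4, 1.1]
width: 0.76
turn -79.5 then shift cm [ 4.000e-02 -5.429e+01 -2.140e+00] | pos [0.5487 0.2308 0.2309] yaw 13.4 w 0.764 F [ 0.8 -0.1 -0.7] t 55.25 j7 -0.04
turn 10.5 then shift cm [-5.429e+01 -4.000e-02 -2.140e+00] | pos [0.5487 0.2308 0.2309] yaw 13.4 w 0.764 F [ 0.8 -0.1 -0.7] t 55.25 j7 -0.04
```

View pics/t10.png

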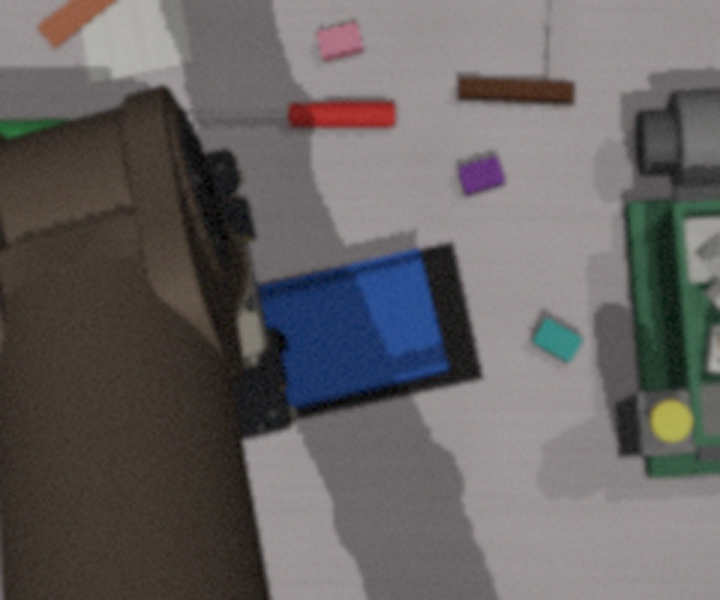

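View pics/w21.png

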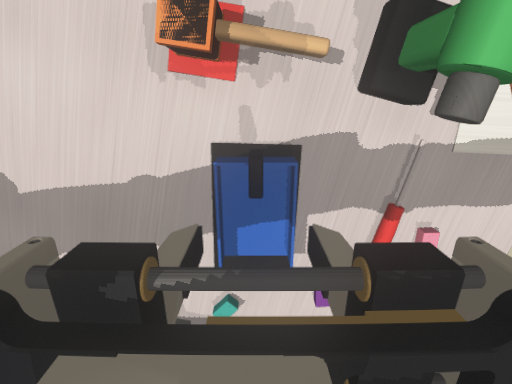

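The tray is flat and empty on its mat: the wrist view shows mat on both sides and behind the blue tray at (255,210). Next I'll shut the lid, pushing from the −y side with closed fingers.

```bash
python3 -m crank '[[[0,0,-1],5.2,255],[[0,0,-1],5.2,255],[[-4.8,0,0],0,255],[[-4.8,0,0],0,255],[[-4.8,0,0],0,255]]' 20;python3 -m crank '[[[-4.8,0,0],0,255],[[-4.8,0,0],0,255],[[-4.8,0,0],0,255],[[-4.8,0,0],0,255],[[-4.8,0,0],0,255]]';python3 -m crank '[[[-4.8,0,0],0,255],[[-4.8,0,0],0,255],[[-4.8,0,0],0,255],[[-3,0,0],0,255],[[0,0,0],0,255]]';python3 -c "
from h import *
go(.576,-.348,.15,2.9)"
```

```text
clock: 55.75
position: [0.5527, 0.0849, 0.2444]
ee_rot: [2.161, 2.28, -0.0]
force: [1.9, -0.5, 0.7]
width: 0.38
clock: 56.25
position: [0.5652, -0.1552, 0.2444]
ee_rot: [-2.162, -2.279, -0.0]
force: [1.3, 0.4, 0.5]
width: 0.004
clock: 56.75
position: [0.5725, -0.3331, 0.2441]
ee_rot: [2.17, 2.27, -0.005]
force: [-0.3, -0.4, -0.5]
width: 0.006
turn -0.3 then shift cm [-1.48  0.29  9.42] | pos [ 0.5725 -0.3331  0.2441] yaw 2.6 w 0.006 F [-0.3 -0.4 -0.5] t 56.75 j7 0.78
```

```bash
python3 -m crank '[[[-1.9,0.3,0],-0.3,255],[[0,0,3],0,255],[[0,0,4],0,255],[[0,0,2.3],0,255],[[0,0,0],0,255]]';python3 -c "
from h import *
go(.567,-.173,.15,2.9)"
```

```text
clock: 57.25
position: [0.577, -0.3433, 0.1477]
ee_rot: [-2.151, -2.281, 0.002]
force: [-0.3, -0.5, 0.3]
width: 0.008
turn 0.5 then shift cm [17.06 -0.14 -0.16] | pos [ 0.577  -0.3433  0.1477] yaw 3.4 w 0.008 F [-0.3 -0.5  0.3] t 57.25 j7 0.85
```

```bash
python3 -m crank '[[[1,0,0],0.5,255],[[2,0,0],0,255],[[2.5,0,0],0,255],[[2.5,0,0],0,255],[[2.5,0,0],0,255]]';python3 -m crank '[[[2.5,0,0],0,255],[[2,0,0],0,255],[[1,0,0],0,255],[[0.5,0,0],0,255],[[0,0,0],0,255]]';python3 -c "
from h import *
go(.567,-.173,.15,2.9)"
```

```text
clock: 57.75
position: [0.5738, -0.241, 0.1539]
ee_rot: [2.165, 2.272, 0.001]
force: [-0.9, -2.8, -0.9]
width: 0.003
clock: 58.25
position: [0.5713, -0.1807, 0.1527]
ee_rot: [2.165, 2.275, 0.002]
force: [-0.3, -0.1, -0.1]
width: 0.004
turn -0.0 then shift cm [ 0.79 -0.39  0.27] | pos [ 0.5713 -0.1807  0.1527] yaw 2.9 w 0.004 F [-0.3 -0.1 -0.1] t 58.25 j7 0.61
```

```bash
python3 -m crank '[[[0.5,0,0],0,255],[[0,0,0],0,255]]';python3 -m crank '[[[0.4,0,0],0,255],[[0,0,0],0,255]]';python3 -m crank '[[[0.4,0,0],0,255],[[0,0,0],0,255]]'
```

```text
clock: 58.45
position: [0.5705, -0.1764, 0.152]
ee_rot: [2.167, 2.274, 0.0]
force: [0.5, -0.8, 0.1]
width: 0.003
clock: 58.65
position: [0.5702, -0.172, 0.1518]
ee_rot: [-2.166, -2.275, -0.0]
force: [0.1, -1.5, 0.4]
width: 0.002
clock: 58.85
position: [0.5701, -0.1715, 0.1519]
ee_rot: [2.166, 2.27, -0.004]
force: [3.0, -12.1, -5.0]
width: 0.005
```

```bash
python3 -m crank '[[[0.4,0,0],0,255],[[0,0,0],0,255]]';python3 -m crank '[[[-2.5,0,0],0,255],[[0,0,-3],0,255],[[0,0,-4.5],0,200],[[0,0,-2],0,120],[[0,0,0],0,60]]';python3 -c "
from h import *
p,d=get_image('wrist');save(p,'w22.png'); P=cloud('wrist',d)
Q,_,_=sel(P,p,.51,.64,-.3,-.13,.165,.195);print(*rect(Q)) if len(Q)>5 else 0
go(.5,.38,.25,95)"
```

```text
clock: 59.05
position: [0.57, -0.1716, 0.152]
ee_rot: [2.166, 2.263, -0.008]
force: [5.7, -23.0, -12.2]
width: 0.004
clock: 59.55
position: [0.5723, -0.1896, 0.2498]
ee_rot: [2.164, 2.272, 0.005]
force: [-0.8, -1.1, -0.8]
width: 0.216
c [ 565.1 -151.3] size [49.8 15.9] long-axis 2.7 z med 183.1 n 1218
turn 87.8 then shift cm [ -2.16 -57.31  -0.22] | pos [ 0.5714 -0.189   0.2478] yaw 2.8 w 0.258 F [-1.3  1.3 -0.6] t 59.60 j7 0.56
```

View pics/w22.png

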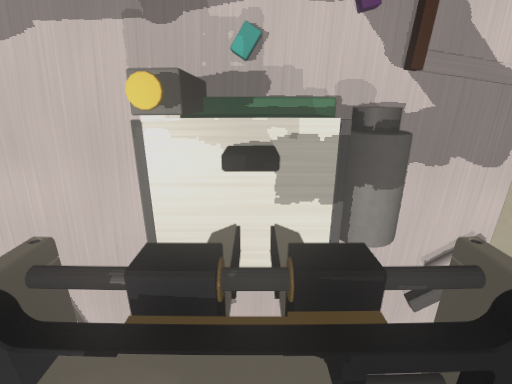

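The lid is fully shut. The handle is now at −151.3, 160 mm from the open stop, so the lid started about 3.5 mm open. Now the mallet.

```bash
python3 -m crank '[[[0,0,0],-8.35,60],[[0,0,0],-8.35,60],[[0,0,0],-8.35,60],[[0,0,0],-8.35,60],[[0,0,0],-8.35,60]]';python3 -m crank '[[[0,0,0],-8.35,60],[[0,0,0],-8.35,60],[[0,0,0],-8.35,60],[[0,0,0],-8.35,60],[[0,0,0],-8.35,60]]';python3 -m crank '[[[0,0,0],-8.35,60],[[0,0,0],0,60]]';python3 -c "
from h import *
p,d=get_image('top');P=cloud('top',d)
Q,_,_=sel(P,p,.35,.55,.33,.45,.07,.1);print(*rect(Q));Q,_,_=sel(P,p,.48,.62,.33,.45,.045,.075);print(*rect(Q))
save(p,'t11.png',(90,100,512,300),1.8)
p,d=get_image('side');P=cloud('side',d)
Q,_,_=sel(P,p,.35,.55,.33,.45,.07,.1);print(*rect(Q));Q,_,_=sel(P,p,.48,.62,.33,.45,.045,.075);print(*rect(Q))
go(.51,.3833,.2,94.6)"
```

```text
clock: 60.1
position: [0.5701, -0.1883, 0.245]
ee_rot: [-1.203, -2.899, 0.0]
force: [-0.2, 0.2, 0.9]
width: 0.694
clock: 60.6
position: [0.5701, -0.1883, 0.245]
ee_rot: [-0.091, -3.137, -0.002]
force: [0.8, -0.4, -0.1]
width: 0.763
clock: 60.8
position: [0.5701, -0.1886, 0.2453]
ee_rot: [0.132, -3.136, -0.002]
force: [-0.1, 0.3, -0.0]
width: 0.765
c [440.2 378.1] size [56.5 55.5] long-axis 4.4 z med 83.5 n 509
c [536.9 386.3] size [111.3  19.6] long-axis 5.5 z med 57.3 n 335
c [435.8 378.4] size [58.9 56.2] long-axis -85.4 z med 82.0 n 1153
c [535.2 387.5] size [110.   18.8] long-axis 4.3 z med 56.1 n 753
turn -0.2 then shift cm [ 1.42 57.5   4.63] | pos [ 0.5703 -0.1887  0.2457] yaw 94.4 w 0.765 F [ 0.  -0.7 -0.1] t 60.90 j7 2.00
```

View pics/t11.png

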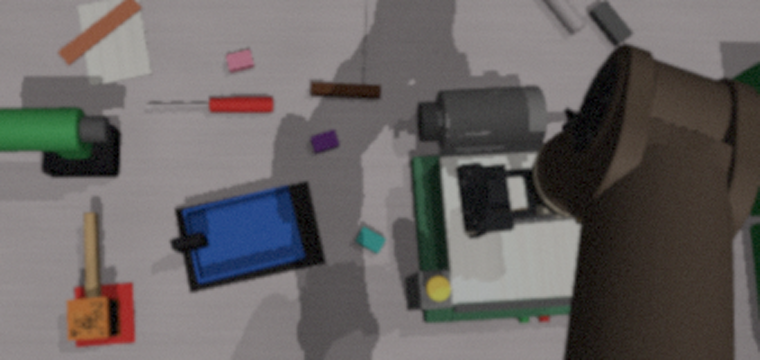

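```bash
python3 -m crank '[[[0.1,4.8,0],0,60],[[0.1,4.8,0],0,60],[[0.1,4.8,0],0,60],[[0.1,4.8,0],0,60],[[0.1,4.8,0],0,60]]';python3 -m crank '[[[0.1,4.8,0],0,60],[[0.1,4.8,0],0,60],[[0.1,4.8,0],0,60],[[0.1,4.8,0],0,60],[[0.1,4.8,0],0,60]]';python3 -m crank '[[[0.1,4.8,0],0,60],[[0.1,3,1],0,60],[[0,0,2],0,60],[[0,0,0],0,60]]';python3 -c "
from h import *
p,d=get_image('wrist');P=cloud('wrist',d);save(p,'w23.png')
Q,_,_=sel(P,p,.48,.62,.33,.45,.045,.075);print(*rect(Q))
go(.51,.3835,.026,94.6)"
```

```text
clock: 61.4
position: [0.5456, 0.0517, 0.2464]
ee_rot: [0.121, -3.139, -0.0]
force: [1.3, -0.1, 0.6]
width: 0.764
clock: 61.9
position: [0.5211, 0.2904, 0.2464]
ee_rot: [0.122, -3.139, 0.0]
force: [1.2, -0.3, -0.5]
width: 0.766
clock: 62.3
position: [0.5114, 0.3662, 0.2135]
ee_rot: [0.126, -3.134, 0.005]
force: [0.9, 0.2, -0.8]
width: 0.764
c [535.9 385.5] size [112.7  18.1] long-axis 4.5 z med 59.9 n 1239
turn -0.1 then shift cm [ 0.06  1.88 18.91] | pos [0.5126 0.3654 0.2152] yaw 94.5 w 0.766 F [-0.1  0.2  0. ] t 62.35 j7 0.99
```

View pics/w23.png

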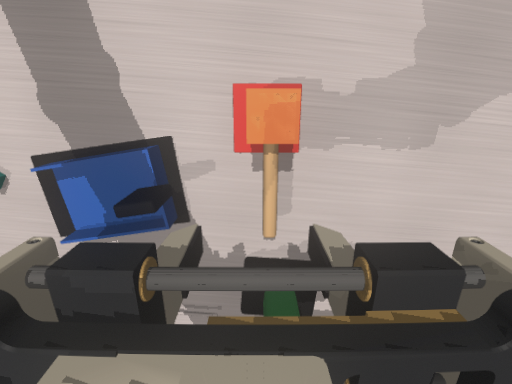

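```bash
python3 -m crank '[[[0,1.9,3],0,60],[[0,0,4.7],0,60],[[0,0,4.7],0,60],[[0,0,4.5],0,60],[[0,0,2],0,60]]';python3 -c "
from h import *
go(.51,.3838,.026,94.6)"; python3 -m crank '[[[0,0,0],0,255],[[0,0,0],0,255],[[0,0,0],0,255],[[0,0,0],0,255],[[0,0,0],0,255]]' 60;python3 -m crank '[[[0,0,0],0,255],[[0,0,0],0,255],[[0,0,0],0,255]]' 60;python3 -c "
from h import *
go(.51,.3838,.026,94.6)"
```

```text
clock: 62.85
position: [0.5112, 0.3824, 0.0247]
ee_rot: [0.122, -3.136, 0.005]
force: [-1.6, 0.1, -0.2]
width: 0.767
turn -0.2 then shift cm [ 0.11  0.15 -0.13] | pos [0.5112 0.3824 0.0247] yaw 94.4 w 0.767 F [-1.6  0.1 -0.2] t 62.85 j7 0.98
clock: 63.35
position: [0.5127, 0.3855, 0.0292]
ee_rot: [-0.127, 3.137, 0.002]
force: [0.4, -0.0, 0.5]
width: 0.375
clock: 63.65
position: [0.5122, 0.3851, 0.028]
ee_rot: [-0.128, 3.139, 0.0]
force: [0.2, -0.4, 2.6]
width: 0.194
turn 0.1 then shift cm [ 0.23 -0.11  0.2 ] | pos [0.5122 0.3851 0.028 ] yaw 94.7 w 0.194 F [ 0.2 -0.4  2.6] t 63.65 j7 0.99
```

```bash
python3 -m crank '[[[0,0,-0.5],0,255],[[0,0,-1],0,255],[[0,0,-2],0,255],[[0,0,-3],0,255],[[0,0,-4],0,255]]';python3 -m crank '[[[0,0,-4],0,255],[[0,0,-4],0,255],[[0,0,-3],0,255],[[0,0,-1],0,255],[[0,0,0],0,255]]';python3 -c "
from h import *
p,d=get_image('side');save(p,'s10.png',(180,120,420,370),2.5);P=cloud('side',d)
s,R=st(); g=s['position']
Q,_,_=sel(P,p,g[0]-.11,g[0]-.03,g[1]-.05,g[1]+.05,g[2]+.04,g[2]+.09);print(*rect(Q))
A=np.c_[Q[:,:2]-Q[:,:2].mean(0),np.ones(len(Q))];k=Q[:,2]>np.percentile(Q[:,2],30)
c,*_=np.linalg.lstsq(A[k],Q[k,2],rcond=None);print('slopes deg',np.degrees(c[:2]),'top z rel tcp',c[2]-g[2],'grip->head',Q[:,:2].mean(0)-g[:2])
go(.545,-.093,.26,94.6)"
```

```text
clock: 64.15
position: [0.5109, 0.3841, 0.1328]
ee_rot: [0.128, -3.136, 0.003]
force: [0.9, 1.1, -3.9]
width: 0.188
clock: 64.65
position: [0.5125, 0.3853, 0.2541]
ee_rot: [-0.128, 3.137, 0.003]
force: [-0.1, -0.3, -4.3]
width: 0.191
c [444.  383.8] size [77.2 74.7] long-axis -89.1 z med 308.5 n 1734
slopes deg [10.24567616  2.26730322] top z rel tcp 0.058231341187899466 grip->head [-0.07353391  0.00077988]
turn 0.1 then shift cm [  0.52 -47.89  -0.77] | pos [0.5118 0.3848 0.2522] yaw 94.7 w 0.191 F [ 0.5 -0.7 -4.4] t 64.70 j7 0.97
```

View pics/s10.png

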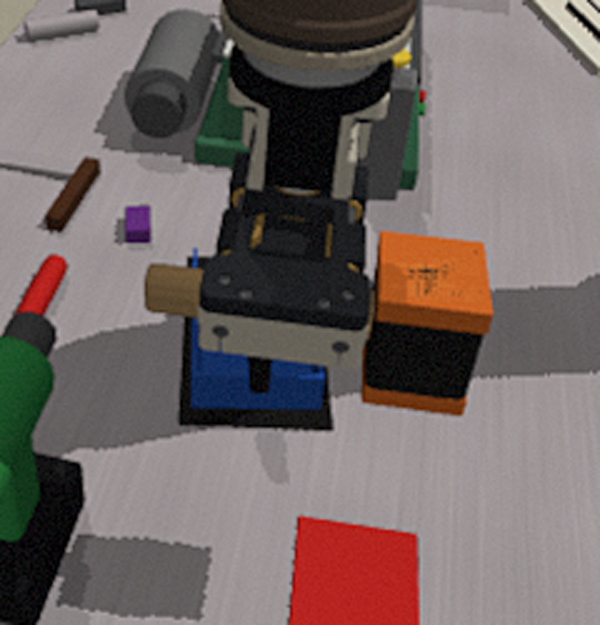

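```bash
cat > mal.py <<'E'
from h import *
def mal(verb=True):
    s,R=st(); g=s['position']
    for n in ('side','top'):
        p,d=get_image(n);P=cloud(n,d); q=p.astype(int)
        m=(q[...,0]>130)&(q[...,0]>q[...,2]+70)&(q[...,1]>35)&(d>0)
        m&=(P[...,2]>g[2]+.035)&(np.linalg.norm(P[...,:2]-g[:2],axis=-1)<.13)
        Q=P[m]
        if len(Q)<20: print(n,'few',len(Q)); continue
        for _ in range(4):
            A=np.c_[Q[:,:2]-g[:2],np.ones(len(Q))];c,*_=np.linalg.lstsq(A,Q[:,2],rcond=None); r=Q[:,2]-A@c; Q=Q[abs(r)<max(.002,1.5*r.std())]
        print(n,'head top slopes deg x %.1f y %.1f'%tuple(np.degrees(c[:2])),'z-tcp %.4f'%(np.median(Q[:,2])-g[2]),*rect(Q),'rel',np.round(np.array(rect(Q)[1])-g[:2]*1000,1))
    go(*g)
mal()
E
python3 mal.py
```

```text
side head top slopes deg x -0.1 y -0.1 z-tcp 0.0547 c [436.3 378.3] size [57.2 55.9] long-axis -85.6 z med 306.9 n 1135 rel [-75.5  -6.5]
top head top slopes deg x 0.2 y -0.5 z-tcp 0.0542 c [438.5 377.5] size [54.8 54.7] long-axis -84.3 z med 306.4 n 479 rel [-73.3  -7.3]
turn -0.0 then shift cm [-0.07  0.04 -0.16] | pos [0.5111 0.3843 0.2506] yaw 94.7 w 0.188 F [-0.7 -1.  -3.7] t 64.80 j7 0.97
```

```bash
python3 -c "
from h import *
go(.5482,-.0912,.25,94.7)"; python3 -m crank '[[[0,-1.5,0],0,255],[[0,-3,0],0,255],[[0,-4,0],0,255],[[0,-4,0],0,255],[[0,-4,0],0,255]]';python3 -m crank '[[[0,-4,0],0,255],[[0,-4,0],0,255],[[0,-4,0],0,255],[[0,-4,0],0,255],[[0,-4,0],0,255]]';python3 -m crank '[[[0,-4,0],0,255],[[0,-3,0],0,255],[[0,-2,0],0,255],[[0,-1,0],0,255],[[0,0,0],0,255]]';python3 -c "
from h import *
go(.5482,-.0912,.25,94.7)"
```

```text
turn -0.0 then shift cm [  0.2  -47.7    0.16] | pos [0.5111 0.3843 0.2506] yaw 94.7 w 0.188 F [-0.7 -1.  -3.7] t 64.80 j7 0.97
clock: 65.3
position: [0.5249, 0.2175, 0.2515]
ee_rot: [0.127, -3.137, 0.002]
force: [1.3, -0.6, -3.6]
width: 0.196
clock: 65.8
position: [0.5406, 0.0185, 0.2517]
ee_rot: [0.126, -3.137, 0.001]
force: [0.5, -0.0, -3.6]
width: 0.192
clock: 66.3
position: [0.5491, -0.0803, 0.2521]
ee_rot: [0.123, -3.138, 0.001]
force: [-0.2, 0.3, -4.2]
width: 0.191
turn -0.2 then shift cm [ 0.18 -1.08  0.21] | pos [ 0.5491 -0.0803  0.2521] yaw 94.5 w 0.191 F [-0.2  0.3 -4.2] t 66.30 j7 1.79
```

```bash
python3 -m crank '[[[0.1,-1.1,1],-0.2,255],[[0,0,1.5],0,255],[[0,0,0.8],0,255],[[0,0,0],0,255],[[0,0,0],0,255]]';python3 mal.py; python3 -c "
from h import *
go(.5482,-.0912,.1775,94.7)
p,d=get_image('side');save(p,'s11.png',(180,20,400,230),3)"
```

```text
clock: 66.8
position: [0.5498, -0.0888, 0.2197]
ee_rot: [0.135, -3.138, -0.0]
force: [0.2, 0.3, -3.3]
width: 0.188
side head top slopes deg x -0.2 y 0.1 z-tcp 0.0549 c [473.9 -96.2] size [58.8 54.6] long-axis -84.6 z med 274.6 n 215 rel [-75.9  -7.4]
top head top slopes deg x 0.5 y -1.3 z-tcp 0.0551 c [475.4 -80.7] size [55.3 24.8] long-axis 6.0 z med 274.8 n 171 rel [-74.4   8.1]
turn -0.0 then shift cm [0.03 0.04 0.06] | pos [ 0.5502 -0.0892  0.2203] yaw 94.9 w 0.191 F [ 0.6  0.3 -2.5] t 66.90 j7 1.82
turn 0.2 then shift cm [ 0.22 -0.19  4.28] | pos [ 0.5502 -0.0892  0.2203] yaw 94.9 w 0.191 F [ 0.6  0.3 -2.5] t 66.90 j7 1.82
```

View pics/s11.png

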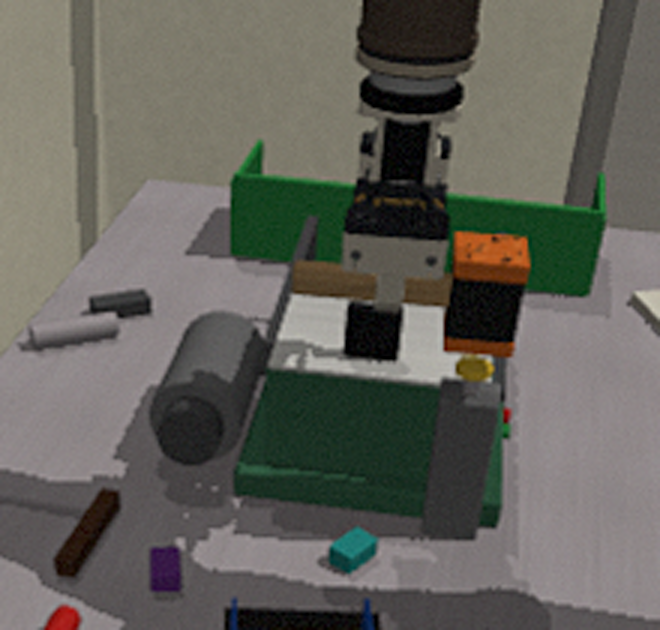

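The mallet head is centred over the yellow pin within 2 mm, pin at (475,365) in the crop. Driving it down.

```bash
python3 -m crank '[[[0.1,-0.1,0.7],0,255],[[0,0,0.7],0,255],[[0,0,0.6],0,255],[[0,0,0.4],0,255],[[0,0,0.4],0,255]]';python3 -m crank '[[[0,0,0.4],0,255],[[0,0,0.4],0,255],[[0,0,0.3],0,255],[[0,0,0.2],0,255],[[0,0,0],0,255]]';python3 mal.py
```

```text
clock: 67.45
position: [0.5488, -0.0906, 0.1917]
ee_rot: [0.133, -3.138, -0.0]
force: [-1.6, 0.5, 2.2]
width: 0.192
clock: 67.95
position: [0.5487, -0.0905, 0.1785]
ee_rot: [0.133, -3.138, -0.0]
force: [-1.9, 0.5, 0.2]
width: 0.192
side head top slopes deg x -0.3 y 0.1 z-tcp 0.0552 c [473.1 -97.7] size [58.3 55. ] long-axis -84.7 z med 233.7 n 196 rel [-75.6  -7.2]
top head top slopes deg x 0.5 y -0.7 z-tcp 0.0553 c [474.3 -82.5] size [54.8 25.2] long-axis 4.8 z med 233.8 n 173 rel [-74.4   8. ]
turn -0.0 then shift cm [-0.    0.    0.01] | pos [ 0.5486 -0.0906  0.1785] yaw 94.9 w 0.191 F [-2.5  1.4  0. ] t 68.05 j7 1.84
```

```bash
python3 -m crank '[[[0,0,0.2],0,255],[[0,0,0],0,255]]';python3 -m crank '[[[0,0,0.2],0,255],[[0,0,0],0,255]]';python3 -m crank '[[[0,0,0.2],0,255],[[0,0,0],0,255]]'; python3 mal.py
```

```text
clock: 68.25
position: [0.5488, -0.0906, 0.1768]
ee_rot: [0.133, -3.139, -0.0]
force: [-1.7, -0.3, 2.8]
width: 0.191
clock: 68.45
position: [0.5496, -0.0906, 0.1756]
ee_rot: [-0.133, 3.137, -0.0]
force: [-1.8, 1.1, 9.2]
width: 0.193
clock: 68.65
position: [0.5506, -0.0906, 0.1742]
ee_rot: [-0.134, 3.135, -0.0]
force: [-0.8, 1.4, 11.5]
width: 0.194
side head top slopes deg x -2.5 y -0.3 z-tcp 0.0585 c [475.5 -96.2] size [58.1 54.4] long-axis -84.8 z med 232.7 n 95 rel [-75.1  -5.6]
top head top slopes deg x -1.6 y -0.4 z-tcp 0.0583 c [476.9 -82.2] size [55.1 24.9] long-axis 4.7 z med 232.5 n 208 rel [-73.7   8.4]
turn -0.0 then shift cm [-0. -0.  0.] | pos [ 0.5506 -0.0906  0.1742] yaw 94.9 w 0.194 F [-0.5  0.3 10.6] t 68.75 j7 1.84
```

```bash
python3 -m crank '[[[0,0,-1],0,255],[[0,0,-2],0,255],[[0,0,-3],0,255],[[0,1.5,-2],0,255],[[0,4,0],0,255]]';python3 -m crank '[[[0,4,0],0,255],[[0,4,0],0,255],[[0,4,0],0,255],[[0,2,0],0,255],[[0,0,0],0,255]]';python3 -c "
from h import *
for n in ('top','side'):
    p,d=get_image(n);P=cloud(n,d);q=p.astype(int)
    m=(q[...,0]>110)&(q[...,1]>90)&(q[...,2]<90)&(abs(P[...,0]-.475)<.025)&(abs(P[...,1]+.098)<.025)&(P[...,2]>.12)
    print(n,*rect(P[m]))
    b,_,_=sel(P,p,.455,.5,-.13,-.07,.14,.1475);print('bracket',*rect(b)) if len(b)>5 else 0
save(p,'s12.png',(180,20,400,230),3)
"; python3 mal.py
```

```text
clock: 69.25
position: [0.5461, -0.0398, 0.2561]
ee_rot: [-0.122, 3.133, -0.004]
force: [1.3, 1.0, -3.7]
width: 0.196
clock: 69.75
position: [0.5318, 0.1081, 0.2526]
ee_rot: [0.143, -3.138, -0.002]
force: [0.9, -0.7, -3.6]
width: 0.193
top c [475.4 -98.8] size [31.6 30.8] long-axis 89.3 z med 152.1 n 160
bracket c [ 476.9 -103.6] size [50.8 44.7] long-axis -87.2 z med 144.3 n 188
side c [0. 0.] size [0. 0.] long-axis 0.0 z med nan n 0
bracket c [491.1 -80.7] size [8.7 7.9] long-axis -81.1 z med 143.7 n 13
side few 0
top few 0
turn -0.0 then shift cm [0.01 0.14 0.01] | pos [0.5325 0.1023 0.2528] yaw 94.8 w 0.189 F [-0.2 -0.5 -4.2] t 69.95 j7 1.43
  return _methods._mean(a, axis=axis, dtype=dtype,
  ret = ret.dtype.type(ret / rcount)
```

View pics/s12.png

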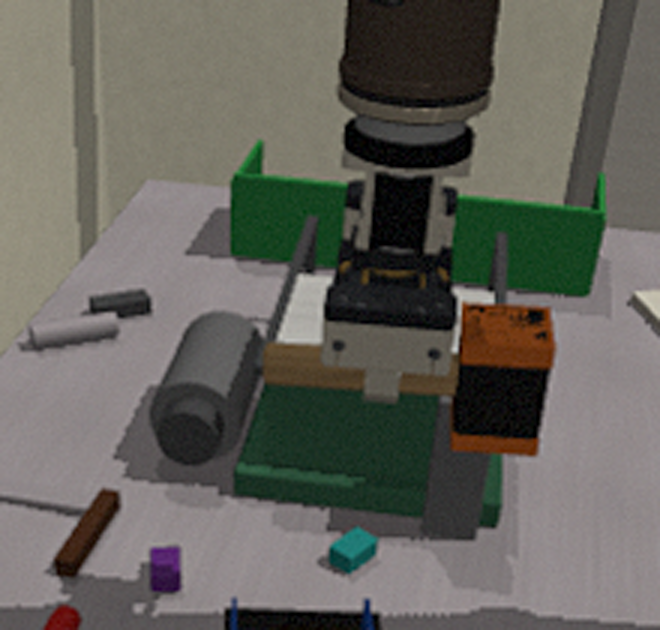

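The pin top is at 152.1 mm and the bracket at 144.3 mm, so the 8 mm head sits flush. The reaction reached 15 N with no further motion. Now I'll return the mallet to its red mat.

```bash
python3 -c "
from h import *
go(.5122,.3851,.25,94.7)"; python3 -m crank '[[[0,3,0],0,255],[[0,4.2,0],0,255],[[0,4.2,0],0,255],[[0,4.2,0],0,255],[[0,4.2,0],0,255]]';python3 -m crank '[[[0,4.2,0],0,255],[[0,2.5,0],0,255],[[0,1.2,0],0,255],[[0,0,0],0,255],[[0,0,0],0,255]]';python3 mal.py; python3 -c "
from h import *
go(.5122,.3851,.06,94.7)"
```

```text
turn 0.1 then shift cm [-0.29 28.35  0.26] | pos [0.5325 0.1023 0.2528] yaw 94.8 w 0.189 F [-0.2 -0.5 -4.2] t 69.95 j7 1.43
clock: 70.45
position: [0.5162, 0.301, 0.2529]
ee_rot: [-0.129, 3.138, -0.001]
force: [0.6, 0.1, -2.9]
width: 0.194
clock: 70.95
position: [0.5099, 0.3773, 0.2527]
ee_rot: [-0.129, 3.139, -0.002]
force: [-0.4, -1.0, -3.7]
width: 0.191
side head top slopes deg x -1.8 y -0.3 z-tcp 0.0574 c [435.3 370.9] size [56.8 55. ] long-axis -85.2 z med 310.1 n 1190 rel [-74.6  -6.4]
top head top slopes deg x -1.9 y -0.2 z-tcp 0.0578 c [438.  369.7] size [55.1 54.2] long-axis 5.6 z med 310.5 n 412 rel [-71.9  -7.6]
turn -0.0 then shift cm [0.   0.02 0.03] | pos [0.51   0.3772 0.253 ] yaw 94.7 w 0.193 F [-0.9 -0.  -3. ] t 71.05 j7 0.97
turn -0.0 then shift cm [-0.28  0.79 19.3 ] | pos [0.51   0.3772 0.253 ] yaw 94.7 w 0.193 F [-0.9 -0.  -3. ] t 71.05 j7 0.97
```

```bash
python3 -m crank '[[[-0.2,0.8,3],0,255],[[0,0,4.5],0,255],[[0,0,4.5],0,255],[[0,0,4],0,255],[[0,0,3],0,255]]';python3 -m crank '[[[0,0,1.5],0,255],[[0,0,0.8],0,255],[[0,0,0.4],0,255],[[0,0,0],0,255]]';python3 mal.py; python3 -c "
from h import *
go(.5121,.3857,.028,94.7)"
```

```text
clock: 71.55
position: [0.5102, 0.3854, 0.0606]
ee_rot: [0.13, -3.138, 0.003]
force: [-0.7, -0.7, -3.3]
width: 0.191
clock: 71.95
position: [0.5109, 0.3881, 0.0368]
ee_rot: [-0.133, 3.138, 0.001]
force: [-0.0, 0.2, -3.7]
width: 0.187
side head top slopes deg x -1.7 y 0.2 z-tcp 0.0564 c [435.9 381.5] size [57.  55.7] long-axis -86.1 z med 93.2 n 976 rel [-75.   -6.6]
top head top slopes deg x -2.2 y 0.9 z-tcp 0.0582 c [440.  380.6] size [55.  53.2] long-axis 4.1 z med 95.0 n 152 rel [-70.9  -7.5]
turn -0.0 then shift cm [ 0.01 -0.03  0.05] | pos [0.511  0.3884 0.0372] yaw 94.9 w 0.194 F [-0.  -0.8 -3.3] t 72.05 j7 0.98
turn 0.2 then shift cm [-0.09 -0.28  0.92] | pos [0.511  0.3884 0.0372] yaw 94.9 w 0.194 F [-0.  -0.8 -3.3] t 72.05 j7 0.98
```

```bash
python3 -m crank '[[[0,-0.25,0.3],0,255],[[0,0,0.3],0,255],[[0,0,0.2],0,255],[[0,0,0],0,255]]';python3 -m crank '[[[0,0,0.2],0,255],[[0,0,0],0,255]]';python3 -m crank '[[[0,0,0.2],0,255],[[0,0,0],0,255]]';python3 mal.py
```

```text
clock: 72.45
position: [0.5102, 0.3853, 0.0275]
ee_rot: [0.133, -3.138, 0.0]
force: [0.4, 0.3, -3.1]
width: 0.191
clock: 72.65
position: [0.5106, 0.3856, 0.0262]
ee_rot: [-0.133, 3.138, 0.001]
force: [-0.7, -0.9, 2.4]
width: 0.195
clock: 72.85
position: [0.5114, 0.3857, 0.0253]
ee_rot: [-0.133, 3.137, 0.002]
force: [-0.6, -2.4, 11.6]
width: 0.191
side head top slopes deg x -3.2 y 0.0 z-tcp 0.0579 c [436.9 379.1] size [56.6 55.6] long-axis -84.4 z med 83.2 n 676 rel [-74.5  -6.6]
top head top slopes deg x -2.8 y -1.7 z-tcp 0.0596 c [440.8 378.7] size [54.7 54.2] long-axis 4.5 z med 84.9 n 292 rel [-70.6  -7. ]
turn -0.0 then shift cm [ 0. -0.  0.] | pos [0.5114 0.3857 0.0253] yaw 94.8 w 0.192 F [ 0.5 -2.1 11.3] t 72.95 j7 0.98
```

```bash
python3 -m crank '[[[0,0,-0.1],0,255],[[0,0,-0.1],0,255],[[0,0,-0.1],0,255],[[0,0,0],0,255]]' 6;python3 mal.py;python3 -m crank '[[[0,0,0],0,190],[[0,0,0],0,180],[[0,0,0],0,150],[[0,0,0],0,100],[[0,0,0],0,60]]';python3 -m crank '[[[0,0,0],0,60],[[0,0,0],0,60]]';python3 mal.py
```

```text
clock: 73.35
position: [0.5102, 0.3856, 0.0268]
ee_rot: [0.134, -3.139, -0.0]
force: [0.3, -0.0, 1.3]
width: 0.199
side head top slopes deg x -1.7 y 0.5 z-tcp 0.0560 c [434.6 378.9] size [57.  55.7] long-axis -86.1 z med 82.8 n 693 rel [-75.6  -6.7]
top head top slopes deg x -1.2 y -0.7 z-tcp 0.0572 c [438.8 379.1] size [55.  54.9] long-axis -88.7 z med 84.0 n 310 rel [-71.4  -6.5]
turn -0.0 then shift cm [ 0.  0. -0.] | pos [0.5102 0.3856 0.0268] yaw 94.9 w 0.196 F [-0.2  0.9  1.1] t 73.45 j7 0.98
clock: 73.95
position: [0.5104, 0.3853, 0.0268]
ee_rot: [0.133, -3.139, 0.0]
force: [-0.6, -0.3, 0.2]
width: 0.505
clock: 74.15
position: [0.5104, 0.3854, 0.0268]
ee_rot: [-0.133, 3.139, 0.0]
force: [-0.5, 0.4, -0.5]
width: 0.679
side head top slopes deg x -0.2 y 0.3 z-tcp 0.0554 c [432.9 378.7] size [57.  55.8] long-axis -84.7 z med 82.2 n 957 rel [-77.5  -6.7]
top head top slopes deg x 0.4 y 0.0 z-tcp 0.0570 c [436.9 378.1] size [55.7 53.9] long-axis 5.0 z med 83.8 n 287 rel [-73.5  -7.3]
turn -0.0 then shift cm [ 0.  0. -0.] | pos [0.5104 0.3854 0.0268] yaw 94.9 w 0.748 F [ 0.3  0.3 -0.4] t 74.25 j7 0.98
```

```bash
python3 -m crank '[[[0,0,-2],0,60],[[0,0,-4],0,60],[[0,0,-4.5],0,60],[[0,0,-4.5],0,60],[[0,0,-4.5],0,60]]';python3 -m crank '[[[0,-3,-3],0,60],[[4,0,0],0,60],[[4,0,0],0,60],[[4,0,0],0,60],[[0,0,0],0,60]]';python3 -c "
from h import *
p,d=get_image('top');P=cloud('top',d);save(p,'t12.png',(90,90,490,300),2)
q=p.astype(int)
def r(n,*a):
    Q,_,_=sel(P,p,*a); print(n,*rect(Q)) if len(Q)>5 else print(n,len(Q))
m=(q[...,0]>120)&(q[...,1]<50)&(q[...,2]<60)&(P[...,2]<.012)&(P[...,1]>.3)&(P[...,0]<.52); print('redmat',*rect(P[m])) if m.sum()>5 else 0
r('mallet head',.35,.55,.33,.45,.07,.1);r('mallet handle',.48,.62,.33,.45,.045,.075)
r('tray handle',.45,.68,.1,.3,.09,.115);r('tray walls',.45,.68,.03,.28,.036,.052)
r('lid handle',.50,.64,-.30,-.12,.165,.195)
m=(q[...,0]>110)&(q[...,1]>90)&(q[...,2]<90)&(abs(P[...,0]-.475)<.025)&(abs(P[...,1]+.098)<.025)&(P[...,2]>.12);print('pin',*rect(P[m]))
m=(q.max(-1)<50)&(P[...,2]<.012)&(P[...,0]>.42)&(P[...,0]<.7)&(P[...,1]<.32)&(P[...,1]>0.02);print('blackmat',*rect(P[m]))
p,d=get_image('side');save(p,'s13.png',None,1.5)
go(.3,0,.3)"
```

```text
clock: 74.75
position: [0.5101, 0.3851, 0.2237]
ee_rot: [-0.133, 3.139, 0.0]
force: [0.6, 0.7, -0.7]
width: 0.762
clock: 75.25
position: [0.3882, 0.3455, 0.2521]
ee_rot: [0.141, -3.136, -0.001]
force: [0.9, 0.0, -0.5]
width: 0.761
redmat c [457.5 375.1] size [83.3 60.9] long-axis -84.8 z med 3.5 n 163
mallet head c [443.6 379.2] size [55.3 42.9] long-axis -84.8 z med 83.8 n 340
mallet handle c [535.6 387.1] size [109.   19.3] long-axis 5.6 z med 57.5 n 316
tray handle c [545.3 236.3] size [45.2 16.2] long-axis -76.8 z med 106.5 n 133
tray walls c [561.5 169.7] size [171.8 110.4] long-axis -76.3 z med 43.1 n 280
lid handle c [ 567.7 -153.8] size [49.3 17.1] long-axis 3.1 z med 184.2 n 176
pin c [475.6 -99. ] size [31.4 29.9] long-axis -4.9 z med 152.2 n 154
blackmat c [562.4 157.7] size [205.8 126.7] long-axis -78.2 z med 3.4 n 773
turn -0.0 then shift cm [ 12.23 -33.62  -4.8 ] | pos [0.3929 0.3455 0.2523] yaw 94.9 w 0.765 F [0.2 0.1 0.5] t 75.35 j7 0.85
```

View pics/t12.png

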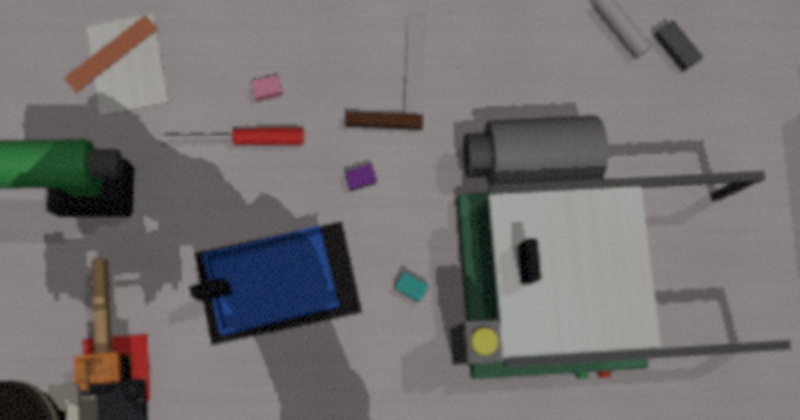

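View pics/s13.png

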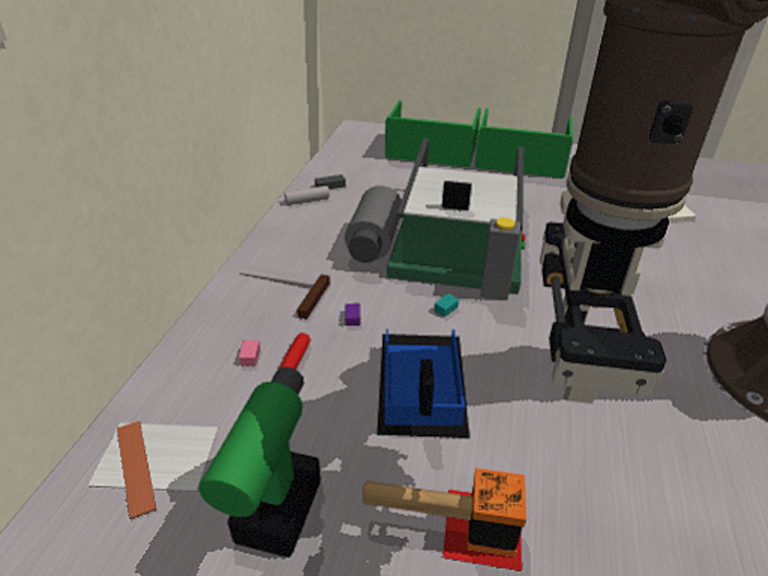

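Everything looks right: tray on its mat, mallet on the red mat, lid shut, screwdriver, square and drill unmoved. As a last check I'll view the pin and lid closely with the wrist camera.

```bash
python3 -m crank '[[[-0.5,-4.8,0],0,60],[[-0.5,-4.8,0],0,60],[[-0.5,-4.8,0],0,60],[[-0.5,-4.8,0],0,60],[[-0.5,-4.8,0],0,60]]';python3 -m crank '[[[-2,-4.4,0],0,60],[[-2,-4.4,0],0,60],[[-2,-4.4,0],0,60],[[-2,-4,0],0,60],[[0,0,0],0,60]]';python3 -c "
from h import *
p,d=get_image('wrist');P=cloud('wrist',d);save(p,'w24.png');q=p.astype(int)
m=(q[...,0]>140)&(q[...,1]>110)&(q[...,2]<80)&(abs(P[...,0]-.475)<.025)&(abs(P[...,1]+.098)<.025)&(P[...,2]>.12);print('pin',*rect(P[m])) if m.sum() else 0
Q,_,_=sel(P,p,.44,.51,-.13,-.07,.138,.148);print('bracket',*rect(Q)) if len(Q)>5 else 0
Q,_,_=sel(P,p,.51,.64,-.3,-.13,.165,.195);print('lid handle',*rect(Q)) if len(Q)>5 else 0
p,d=get_image('top');P=cloud('top',d);q=p.astype(int);save(p,'t13.png',(90,90,250,300),3)
Q,_,_=sel(P,p,.35,.55,.33,.45,.07,.1);print('mallet',*rect(Q))
m=(q[...,0]>110)&(q[...,1]<50)&(q[...,2]<60)&(P[...,2]<.012)&(P[...,1]>.3)&(P[...,0]<.52); print('redmat',*rect(P[m]))
go(.5,-.1,.3)"
```

```text
clock: 75.85
position: [0.44, 0.1057, 0.252]
ee_rot: [-0.131, 3.138, -0.0]
force: [0.5, 0.0, 0.2]
width: 0.768
clock: 76.35
position: [0.5357, -0.0642, 0.2519]
ee_rot: [-0.118, 3.137, -0.007]
force: [-0.9, -0.5, -0.8]
width: 0.767
pin c [471.7 -79. ] size [4.8 0. ] long-axis 3.5 z med 143.9 n 5
bracket c [472.3 -94.2] size [50.2 41.3] long-axis 3.2 z med 144.0 n 1342
lid handle c [ 564.3 -148. ] size [48.6 16.6] long-axis 3.5 z med 184.2 n 984
mallet c [437.1 378.7] size [56.3 55.8] long-axis 5.1 z med 83.3 n 519
redmat c [446.9 373.3] size [83.2 79.9] long-axis 5.9 z med 3.4 n 253
turn -0.0 then shift cm [ 3.7  -3.87 -4.85] | pos [ 0.5338 -0.0585  0.2514] yaw 94.6 w 0.769 F [-0.7 -0.9  0. ] t 76.45 j7 1.77
```

View pics/w24.png

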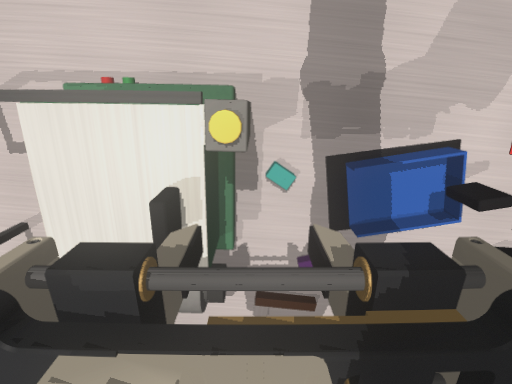

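View pics/t13.png

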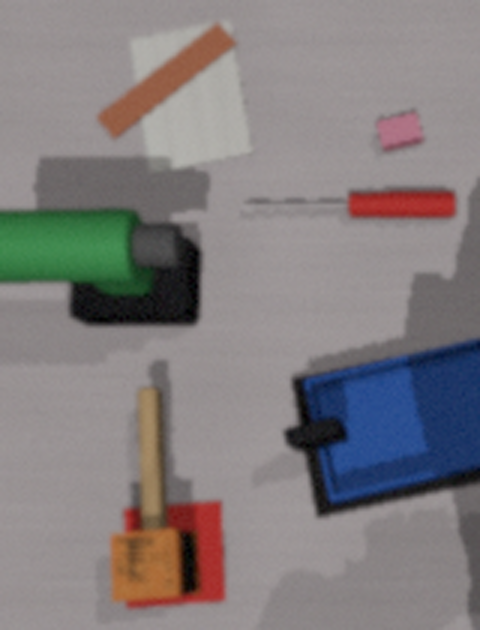

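```bash
python3 -m crank '[[[0,0,0],0,60],[[0,0,0],0,60],[[0,0,0],0,60]]' >/dev/null; python3 -c "
from h import *
p,d=get_image('wrist');P=cloud('wrist',d);q=p.astype(int)
s=P[100:155,200:255].reshape(-1,3);c=q[100:155,200:255].reshape(-1,3)
y=(c[:,0]>150)&(c[:,2]<100); s=s[y];print('yellow',*rect(s),np.round(np.percentile(s[:,2],[10,50,90])*1000,1))
Q,_,_=sel(P,p,.44,.51,-.13,-.07,.140,.147);print('bracket',*rect(Q))
Q,_,_=sel(P,p,.51,.64,-.3,-.13,.165,.195);print('lid handle',*rect(Q))
print({k:[(np.round(a['location'],3).tolist(),round(a['score'],2)) for a in look_for(k,'top')[:5]] for k in ('block1','disc1','screwdriver','drill','try_square')}) if get_image('top') else 0
print(monitor.observe()['position'])"
```

```text
yellow c [464.4 -90. ] size [57.8 28.5] long-axis -34.0 z med 151.4 n 63 [149.2 151.4 152.7]
bracket c [473.7 -97.8] size [50.4 41.4] long-axis 2.4 z med 144.3 n 1331
lid handle c [ 564.5 -151.8] size [46.9 16.4] long-axis 2.7 z med 184.5 n 1059
{'block1': [([0.708, 0.044, 0.023], 0.68)], 'disc1': [], 'screwdriver': [([0.45, 0.382, 0.067], 0.43)], 'drill': [([0.68, 0.411, 0.178], 0.61)], 'try_square': [([0.826, -0.032, 0.013], 0.64), ([0.456, 0.352, 0.01], 0.57)]}
[ 0.53288717 -0.0561618   0.25187292]
```

The pin is home at 151.4 to 152.2 mm, the lid is against its shut stop, and only look-alikes remain on the bench. Handing in.

```bash
python3 -c "
from cell import workorder
print(workorder.sign_off())"
```

```text
the job is handed in; nothing more can be done
None
```

The job is done and handed in at about 77 s on the clock.

**What I did, in order:**
1. Slid the lid to its open stop.
2. Gathered all four loose blanks (three blocks, one disc) into the tray with the two already there. One block had been knocked aside, and I picked it up where it landed.
3. Carried the tray level over the hopper and let it swing nose-down by easing the grip, tipping all six in.
4. Set the tray flat on its black mat.
5. Slid the lid to its shut stop.
6. Pressed the pin home with the held mallet.
7. Stood the mallet back on its red mat.

**Last checks:**
- **Blanks:** the top view showed four blocks and two discs in the hopper. The tray weighed about its empty weight, and only look-alikes remain on the bench.
- **Pin:** its top reads 151.4–152.2 mm against 152 mm for fully home. It bore about 15 N without moving further.
- **Lid:** it stands against its shut stop, holding 23 N.
- **Tray:** flat on its mat, about 12 mm from where it started.
- **Mallet:** upright on its mat, about 3 mm from where it started.
- **Screwdriver, try square and drill:** these look unmoved in the pictures.

**What disagreed:**
- The cameras measured the lid's travel at 157–160 mm between hard stops, against 160 mm stated. They put the pin's travel at about 18–19 mm, against 20 mm. I took these as camera error, since both stopped hard.
- On one release I dragged the lid back about 4 mm. I pushed it open to its stop again before tipping.

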